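Boil three eggs in the electric egg cooker

ROBOT

A 7-joint arm with a two-finger parallel gripper is mounted at the origin on a cart in front of the work surface, level with it; the furniture and walls round the work are solid. World frame = base frame: x ahead of the robot, y to its left, z up, the work surface at z = 0. Lengths are in mm, angles in rad, forces in N, time in s.
With the tool pointing down it reaches from about 350 to 900 mm from the base axis. Payload 8.1 kg.
Tool frame: the origin (TCP) lies midway between the tips of the shut fingers; the grasp point (between the pads) lies 19 mm behind it; z points along the fingers, y is the line along which they close (so a half turn about z gives the same grasp; the last joint's range is limited). The gripper opens to 92 mm and grips with 3 to 60 N. Pads are 19 mm wide; open, the fingers measure 130 mm over their backs; the gripper's body (75 mm by 190 mm) begins 47 mm behind the grasp point.
Start: joints at [-1.221, 0.434, 0.025, 1.573, -0.012, 1.134, -0.075], TCP at [273.456, 562.017, 226.742] pointing down, gripper open.
Joint ranges: [-2.62, 2.62], [-0.44, 2.09], [-1.27, 1.32], [0.08, 2.57], [-1.32, 4.46], [0.12, 2], [-2.74, 2.74]. Speed limits (rad/s): [2.22, 2.22, 3.01, 3.01, 3.14, 3.14, 3.14].

INTERFACE

Orientations are given as a rotation vector (axis times angle).
In Python, from bench import read_state, grab_frame, hand_in gives the robot as it stands.
- The arm moves only by the tool drive_tool, never from a script. Its argument "commands" is a list of rows, each a list of 3 entries, a list of its own where there are three numbers: the shift along the tool's x, y, z in m, then the turn, a rotation vector about the tool's x, y, z in degrees, then the finger opening in m, from 0 to 0.0918. In form: [[[x, y, z], [ax, ay, az], jaw], ...]. A call has 1 to 20 rows; each row is the pose to reach, as a shift and turn from the pose commanded when the call began, along the tool's axes at that moment; what a row does not reach only later rows make up. A row lasts 1/10 s, in which the tool goes at most 50 mm and 8.59 degrees, less where a joint would pass 70% of its speed; a pose out of reach is approached as far as the arm can. A call with a gripper value outside its range is refused whole. The fingers move at their own pace and stop on an object; "grip_force" is the grip in N (left out, the last holds). Time passes only in rows, so rows that repeat a pose let the fingers close. It gives the time, the measured TCP pose, the force, the opening and the grip force at its end, in the units of the state.
- read_state(): the state, without advancing time (a new reading comes with each control period).
- grab_frame(name): name is "scene" or "top" or "wrist"; returns a dict with "color" (400x640x3 uint8, blue, green, red), "fx", "fy", "cx", "cy" (pixels), "world_to_cam" (4x4, takes a point from world to camera coordinates); the wrist camera has in their place "hand_eye" (4x4, takes a point from camera to tool coordinates, whose origin is the TCP and whose axes are the flange's). Camera axes: x right, y down, z forward; pixel columns grow to the right and rows downward; lengths in mm; the calibration is good to about 2 mm. The wrist camera is an equidistant fisheye: a pixel r from the principal point sees the ray r / f radians off the axis. A picture is of the moment at which its call begins: read the wrist's pose just before it. There is no depth.
- hand_in(): hands the job in; it is judged then, once.
The state is a dict: "clock": time; "joint_positions": joint angles; "qvel": joint speeds; "joint_torque": joint torques, N m; "position": TCP position; "orientation": TCP orientation; "ft_force": force on the tool from outside, world axes, zero at the start; "moment": the same for the moment, N m; "grip_width": finger opening in mm; "grasp_force": force on a finger pad.
Only numpy, scipy, OpenCV 4.12 (cv2) and the standard library are available. Lean on these libraries where they do the work, as an engineer would, in place of code of your own. Each camera call takes 0.05 s, during which the arm holds its last target. There are 200 camera calls.

TASK

Boil three eggs: take exactly three of the brown eggs from the wooden rack and stand one each, upright, in the cups of the egg cooker, leaving the other eggs in the rack. Then take the clear lid from its sloping stand and set it fully down and level on the cooker, and only then press the red rocker switch to on. The eggs are raw, so handle them gently, and leave the salt shaker and the spice jar where they are.

Things in the scene. Friction and masses are not known exactly. Their poses are not given: they have to be found in the camera images.
- egg_brown_1: brown hen's egg, 62 mm long and 45 mm across at its widest (33 mm above its origin), 60 g, standing blunt end up in a 15 mm deep well of the wooden rack; raw: grip it with less than 20 N a finger; origin at the lower tip, z along the egg to the blunt end
- egg_brown_2: brown hen's egg, 62 mm long and 45 mm across at its widest (33 mm above its origin), 60 g, standing blunt end up in a 15 mm deep well of the wooden rack; raw: grip it with less than 20 N a finger; origin at the lower tip, z along the egg to the blunt end
- egg_brown_3: brown hen's egg, 62 mm long and 45 mm across at its widest (33 mm above its origin), 60 g, standing blunt end up in a 15 mm deep well of the wooden rack; raw: grip it with less than 20 N a finger; origin at the lower tip, z along the egg to the blunt end
- egg_brown_4: brown hen's egg, 62 mm long and 45 mm across at its widest (33 mm above its origin), 60 g, standing blunt end up in a 15 mm deep well of the wooden rack; raw: grip it with less than 20 N a finger; origin at the lower tip, z along the egg to the blunt end
- egg_white_1: white egg of the same size and stance as the brown ones; origin at the lower tip
- egg_white_2: white egg of the same size and stance as the brown ones; origin at the lower tip
- egg_rack: light wooden egg rack, fixed, 240 x 170 x 24 mm, origin under its centre, long side along its x; six wells 40 mm across and 15 mm deep at x = -72, 0, 72 mm, y = -43, 43 mm; well floor 9 mm, top 24 mm above the worktop
- egg_cooker: white round electric egg cooker, fixed, 180 mm across, origin on the worktop under its centre; flat shoulder and pan floor 45 mm above the worktop, round steel pan rim (146 mm across, 12 mm high) on it; inside the rim a steel wire tray of four egg cups; a switch console sticks out on its -x side to 148 mm from the centre
- pan_centre (a point): centre of the pan floor of the cooker, 45 mm above the worktop, axes as the cooker's; the seated lid's origin comes here
- cup_1 (a point): cup 1 of the cooker: point on the pan floor on the cup's axis, 44 mm from the cooker's centre; the cup is a wire ring 39 mm wide inside whose top is 17 mm above this floor; an egg standing in it has its lower tip here
- cup_2 (a point): cup 2 of the cooker: point on the pan floor on the cup's axis, 44 mm from the cooker's centre; the cup is a wire ring 39 mm wide inside whose top is 17 mm above this floor; an egg standing in it has its lower tip here
- cup_3 (a point): cup 3 of the cooker: point on the pan floor on the cup's axis, 44 mm from the cooker's centre; the cup is a wire ring 39 mm wide inside whose top is 17 mm above this floor; an egg standing in it has its lower tip here
- cup_4 (a point): cup 4 of the cooker: point on the pan floor on the cup's axis, 44 mm from the cooker's centre; the cup is a wire ring 39 mm wide inside whose top is 17 mm above this floor; an egg standing in it has its lower tip here
- lid: clear round dome lid of the cooker, 168 mm across, 104 mm high, 180 g, with a black knob on top; origin at the centre of its open lower rim, z towards the knob; about 157 mm wide inside at the rim, so it goes over the 146 mm pan rim down to the shoulder. It starts leaning on the stand with its z axis about 26 degrees from vertical, knob roughly towards the robot
- lid_knob (a point): middle of the lid's knob (25 mm across, 30 mm tall, from 104 to 134 mm above the lid's rim), 120 mm along the lid's z from its origin, axes as the lid's
- lid_stand: steel wire lid stand, fixed, 98 mm wide, sloping 26 degrees, its high side at +x; two upturned wire ends hold the lid's lower edge; origin on the worktop below the lid's rim centre
- switch (a joint): red rocker switch of the cooker: 0 = off (outer end, away from the lid, stands up), 0.4 rad = on (outer end pressed fully down); it stays where it is left and moves at about 4 N
- switch_press (a point): point on top of the rocker's outer half to press (54 mm above the worktop when off), 132 mm from the cooker's centre; rocker 42 mm long (radially) and 26 mm wide; this point travels about 6 mm down
- salt_shaker: bystander: salt shaker 44 mm across, 90 mm tall, origin under its centre
- spice_jar: bystander: glass spice jar with a green cap, 46 mm across, 106 mm tall, origin under its centre
Things that resemble listed ones, but are neither listed nor needed, are in the scene too. What is shaped like the egg_brown_3 but black is not meant.

How it is judged (in metres and radians):
On the way, in this order (a step that is already met when the one before it is completed fails the run):
1. three brown eggs stand in cups of the cooker; the fourth brown and both white eggs stand in the rack (((z of egg_brown_2 in the frame of pan_centre between -0.006 and 0.008 m and horizontal distance between egg_brown_2 and pan_centre between 0.034 and 0.054 m and angle between each of egg_brown_2, egg_brown_3, egg_brown_4, egg_brown_1's own z axis and vertical below 0.35 rad and z of egg_brown_3 in the frame of pan_centre between -0.006 and 0.008 m and horizontal distance between egg_brown_3 and pan_centre between 0.034 and 0.054 m and z of egg_brown_4 in the frame of pan_centre between -0.006 and 0.008 m and horizontal distance between egg_brown_4 and pan_centre between 0.034 and 0.054 m and x of egg_brown_1 in the frame of egg_rack between -0.09 and 0.09 m and y of egg_brown_1 in the frame of egg_rack between -0.06 and 0.06 m and z of egg_brown_1 in the frame of egg_rack between 0.003 and 0.017 m) or (z of egg_brown_1 in the frame of pan_centre between -0.006 and 0.008 m and horizontal distance between egg_brown_1 and pan_centre between 0.034 and 0.054 m and angle between each of egg_brown_1, egg_brown_3, egg_brown_4, egg_brown_2's own z axis and vertical below 0.35 rad and z of egg_brown_3 in the frame of pan_centre between -0.006 and 0.008 m and horizontal distance between egg_brown_3 and pan_centre between 0.034 and 0.054 m and z of egg_brown_4 in the frame of pan_centre between -0.006 and 0.008 m and horizontal distance between egg_brown_4 and pan_centre between 0.034 and 0.054 m and x of egg_brown_2 in the frame of egg_rack between -0.09 and 0.09 m and y of egg_brown_2 in the frame of egg_rack between -0.06 and 0.06 m and z of egg_brown_2 in the frame of egg_rack between 0.003 and 0.017 m) or (z of egg_brown_1 in the frame of pan_centre between -0.006 and 0.008 m and horizontal distance between egg_brown_1 and pan_centre between 0.034 and 0.054 m and angle between each of egg_brown_1, egg_brown_2, egg_brown_4, egg_brown_3's own z axis and vertical below 0.35 rad and z of egg_brown_2 in the frame of pan_centre between -0.006 and 0.008 m and horizontal distance between egg_brown_2 and pan_centre between 0.034 and 0.054 m and z of egg_brown_4 in the frame of pan_centre between -0.006 and 0.008 m and horizontal distance between egg_brown_4 and pan_centre between 0.034 and 0.054 m and x of egg_brown_3 in the frame of egg_rack between -0.09 and 0.09 m and y of egg_brown_3 in the frame of egg_rack between -0.06 and 0.06 m and z of egg_brown_3 in the frame of egg_rack between 0.003 and 0.017 m) or (z of egg_brown_1 in the frame of pan_centre between -0.006 and 0.008 m and horizontal distance between egg_brown_1 and pan_centre between 0.034 and 0.054 m and angle between each of egg_brown_1, egg_brown_2, egg_brown_3, egg_brown_4's own z axis and vertical below 0.35 rad and z of egg_brown_2 in the frame of pan_centre between -0.006 and 0.008 m and horizontal distance between egg_brown_2 and pan_centre between 0.034 and 0.054 m and z of egg_brown_3 in the frame of pan_centre between -0.006 and 0.008 m and horizontal distance between egg_brown_3 and pan_centre between 0.034 and 0.054 m and x of egg_brown_4 in the frame of egg_rack between -0.09 and 0.09 m and y of egg_brown_4 in the frame of egg_rack between -0.06 and 0.06 m and z of egg_brown_4 in the frame of egg_rack between 0.003 and 0.017 m)) and x of egg_white_1 in the frame of egg_rack between -0.09 and 0.09 m and y of egg_white_1 in the frame of egg_rack between -0.06 and 0.06 m and z of egg_white_1 in the frame of egg_rack between 0.003 and 0.017 m and angle between each of egg_white_1, egg_white_2's own z axis and vertical below 0.35 rad and x of egg_white_2 in the frame of egg_rack between -0.09 and 0.09 m and y of egg_white_2 in the frame of egg_rack between -0.06 and 0.06 m and z of egg_white_2 in the frame of egg_rack between 0.003 and 0.017 m), for 0.2 s.
2. the lid is seated level on the cooker over the three eggs, the switch still off (all of step 1 and z of lid in the frame of pan_centre between -0.004 and 0.004 m and horizontal distance between lid and pan_centre below 0.009 m and angle between lid's own z axis and vertical below 0.05 rad and value of joint switch below 0.2 rad), for 0.2 s.
3. the rocker switch is pressed to on with the lid seated (z of lid in the frame of pan_centre between -0.004 and 0.004 m and horizontal distance between lid and pan_centre below 0.009 m and angle between lid's own z axis and vertical below 0.05 rad and value of joint switch above 0.33 rad), for 0.2 s.
At the end, for the whole second after the job is handed in: Three brown eggs stand in cooker cups (tip within 8 mm of the pan floor, within 20 degrees of upright); the other brown and both white eggs stand in rack wells; the lid sits on the shoulder within 4 mm, 9 mm of centre, 3 degrees of level; the switch is on (over 0.33 rad); all at rest (all of step 1 and all of step 3 and linear speed of each of egg_brown_1, egg_brown_2, egg_brown_3, egg_brown_4, egg_white_1, egg_white_2, lid below 0.02 m/s); the robot touches nothing.
It fails at once if an egg is cracked (squeezed or struck by the fingers with more than 50 N in all, both fingers added) (contact force between any of egg_brown_1, egg_brown_2, egg_brown_3, egg_brown_4, egg_white_1, egg_white_2 and the fingers above 50 N).
It fails at once if the salt shaker or the spice jar is moved by more than 3 cm (distance of any of salt_shaker, spice_jar from where it was at the start of the episode above 0.03 m).
It also fails if it takes over 72 s, if anything falls off the work surface, if the arm or the gripper's body presses on something with over 40 N, if the wrist force passes 120 N, or if a joint passes its speed limit or range.

## Working session

There is one attempt and no reset: what is moved stays moved. The work goes in short steps, Python scripts to look and compute and a tool call to move; the robot and the scene stay as the last step left them, time stands still between calls to the robot, and variables do not carry over. Pictures are saved under pics/ and viewed, at most 10 in all, crops included, and the job is handed in when it is done.

Besides the shell and the picture viewer there is one more tool, called after ">>>" by a JSON object that holds its "method" and its "body". drive_tool: Moves the arm, as the interface text tells. Its arguments: {"type":"object","properties":{"commands":{"type":"array"},"grip_force":{"type":"number"}},"required":["commands"]}

```bash
ls; mkdir -p pics; python3 - <<'E'
from bench import *
import cv2,pickle,numpy as np
s=read_state();print(s)
F={}
for n in ["scene","top","wrist"]:
    f=grab_frame(n);F[n]=f;cv2.imwrite(f"pics/{n}0.png",f["color"])
    print(n,{k:np.round(v,3).tolist() for k,v in f.items() if k!="color"})
F['state']=s
pickle.dump(F,open("f0.pkl","wb"))
E
```

```text
pics
{'clock': 0.0, 'joint_positions': array([-1.22061221,  0.43521384,  0.02495376,  1.57409495, -0.01159179,
        1.13400861, -0.07511486]), 'qvel': array([ 0.00055101,  0.00281478,  0.00112583, -0.00031488,  0.00052956,
        0.00039354,  0.00013638]), 'joint_torque': array([-6.67128552e-05, -6.67845440e+01,  9.84774716e-01, -3.14468157e+01,
       -6.08104491e-02,  4.28172550e-02,  1.59838828e-04]), 'position': array([273.23793297, 561.53518131, 225.95126761]), 'orientation': array([-7.05220888e-01, -3.06119501e+00,  2.45868669e-03]), 'ft_force': array([-0.11780536, -0.83475447, -0.19320188]), 'moment': array([ 0.03261515, -0.03310138,  0.04548393]), 'grasp_force': 0.0, 'grip_width': 91.96564107473324}
scene {'fx': 440.533, 'fy': 440.533, 'cx': 324.636, 'cy': 200.157, 'world_to_cam': [[0.581, -0.814, -0.021, -423.689], [-0.373, -0.244, -0.895, 254.724], [0.723, 0.528, -0.445, 896.993], [0.0, 0.0, 0.0, 1.0]]}
top {'fx': 372.213, 'fy': 372.213, 'cx': 320.107, 'cy': 202.835, 'world_to_cam': [[0.008, -1.0, -0.016, -132.483], [-0.989, -0.005, -0.146, 514.123], [0.146, 0.017, -0.989, 1037.677], [0.0, 0.0, 0.0, 1.0]]}
wrist {'fx': 309.707, 'fy': 309.707, 'cx': 318.816, 'cy': 200.538, 'hand_eye': [[0.0, -0.963, -0.271, 73.212], [1.0, 0.0, 0.0, -0.459], [-0.0, -0.271, 0.963, -159.277], [0.0, 0.0, 0.0, 1.0]]}
```

View pics/scene0.png

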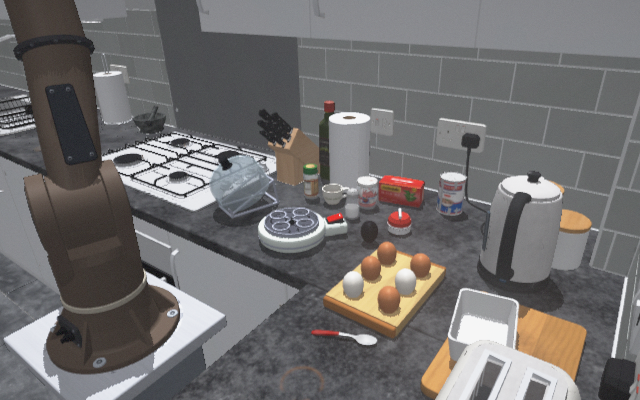

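View pics/top0.png

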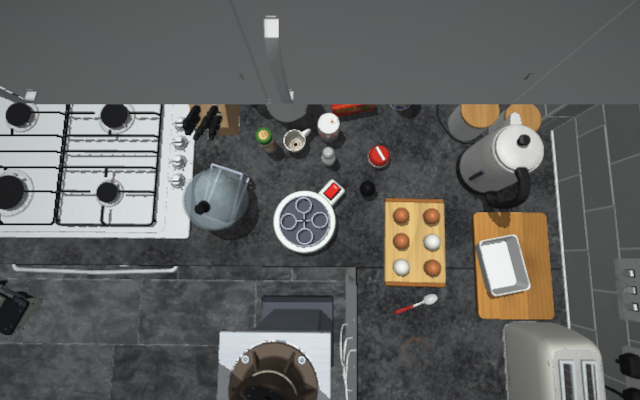

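The scene shows the brown eggs in the rack, the cooker at (292,228), the leaning lid at (240,185) and a black decoy egg at (369,231). In the top view, the cooker is at (305,222) with its console toward (333,190), and the lid is at (215,198) with its knob at (203,207). The brown eggs are at (401,215), (432,215), (401,241) and (432,267), and the white ones at (432,241) and (401,267).

Things that could be mistaken for a wanted egg: the black egg, top (367,188); the two white eggs; the red dome timer, top (379,156), also mistakable for the red switch at top (333,191).

```bash
cat > h.py <<'E'
import numpy as np,cv2,pickle
from scipy.spatial.transform import Rotation as R
from bench import *
def ray(f,uv,st=None):
    """origin, direction in world"""
    u,v=uv; x=(u-f["cx"])/f["fx"]; y=(v-f["cy"])/f["fy"]
    if "hand_eye" in f:
        r=np.hypot(x,y)+1e-12; d=np.array([x/r*np.sin(r),y/r*np.sin(r),np.cos(r)])
        T=np.eye(4);T[:3,:3]=R.from_rotvec(st["orientation"]).as_matrix();T[:3,3]=st["position"]
        M=T@f["hand_eye"]
    else: d=np.array([x,y,1.]); M=np.linalg.inv(f["world_to_cam"])
    d=M[:3,:3]@d
    return M[:3,3],d/np.linalg.norm(d)
def plane(r,z): return r[0]+r[1]*(z-r[0][2])/r[1][2]
def tri(rays):
    A=sum(np.eye(3)-np.outer(d,d) for o,d in rays);b=sum((np.eye(3)-np.outer(d,d))@o for o,d in rays)
    p=np.linalg.solve(A,b); return p,[round(float(np.linalg.norm(np.cross(p-o,d))),1) for o,d in rays]
def proj(f,p,st=None):
    p=np.append(p,1)
    if "hand_eye" in f:
        T=np.eye(4);T[:3,:3]=R.from_rotvec(st["orientation"]).as_matrix();T[:3,3]=st["position"]
        c=np.linalg.inv(T@f["hand_eye"])@p; r=np.hypot(c[0],c[1]);t=np.arctan2(r,c[2])
        return np.array([f["cx"]+f["fx"]*t*c[0]/r,f["cy"]+f["fy"]*t*c[1]/r])
    c=f["world_to_cam"]@p
    return np.array([f["cx"]+f["fx"]*c[0]/c[2],f["cy"]+f["fy"]*c[1]/c[2]])
def blobs(img,lo,hi,amin=30,box=None):
    m=cv2.inRange(cv2.cvtColor(img,cv2.COLOR_BGR2HSV),np.array(lo),np.array(hi))
    if box: k=np.zeros_like(m);k[box[1]:box[3],box[0]:box[2]]=255;m&=k
    m=cv2.morphologyEx(m,cv2.MORPH_OPEN,np.ones((3,3),np.uint8))
    n,l,s,c=cv2.connectedComponentsWithStats(m)
    return [(np.round(c[i],1),s[i].tolist()) for i in range(1,n) if s[i,4]>=amin]
def shot(name,tag):
    s=read_state();f=grab_frame(name);f["state"]=s;pickle.dump(f,open(tag+".pkl","wb"));cv2.imwrite(f"pics/{tag}.png",f["color"]);return f
E
python3 - <<'E'
from h import *
F=pickle.load(open("f0.pkl","rb"))
for n,box in(("scene",(320,230,450,320)),("top",(380,195,450,290))):
    im=F[n]["color"];h=cv2.cvtColor(im,cv2.COLOR_BGR2HSV)
    pts=[(371,266),(388,300),(405,282),(365,290)] if n=="scene" else [(401,215),(432,267),(432,241),(416,230)]
    print([h[y,x].tolist() for x,y in pts])
    print("brown",blobs(im,(3,90,40),(14,255,190),40,box))
    print("white",blobs(im,(0,0,150),(180,60,255),40,box))
    print("red",blobs(im,(0,170,100),(5,255,255),10,(300,100,450,260)),blobs(im,(174,170,100),(180,255,255),10,(300,100,450,260)))
cv2.imwrite("pics/c1.png",np.hstack([cv2.resize(F["top"]["color"][140:290,180:450],None,fx=1.48,fy=2*1.48/2,interpolation=cv2.INTER_CUBIC),cv2.resize(F["scene"]["color"][140:290,200:330],None,fx=1.48*1.0,fy=1.48,interpolation=cv2.INTER_CUBIC)]))
E
```

```text
[[10, 121, 166], [12, 121, 141], [19, 12, 173], [21, 96, 232]]
brown [(array([378.3, 262.9]), [361, 247, 36, 33, 587]), (array([420.5, 267.1]), [411, 259, 20, 19, 291]), (array([388.6, 302. ]), [378, 292, 22, 22, 376]), (array([342.1, 309.4]), [323, 298, 42, 22, 312])]
white [(array([405. , 276.9]), [395, 268, 21, 19, 291]), (array([352.6, 279.5]), [343, 271, 21, 18, 282])]
red [(array([386.9, 179.3]), [382, 176, 10, 8, 57]), (array([415.2, 183.5]), [407, 180, 16, 7, 80]), (array([394.5, 215.3]), [391, 212, 7, 7, 40]), (array([332.8, 217.7]), [328, 215, 11, 7, 55]), (array([404.9, 216.1]), [403, 214, 5, 5, 24])] []
[[12, 139, 214], [11, 141, 213], [30, 3, 246], [19, 118, 205]]
brown [(array([429., 200.]), [420, 199, 19, 3, 57]), (array([400.7, 215.4]), [393, 208, 16, 15, 167]), (array([431. , 216.3]), [424, 209, 15, 15, 167]), (array([400.8, 240.9]), [394, 234, 15, 15, 164]), (array([431.8, 267.6]), [424, 260, 17, 16, 184]), (array([436. , 285.5]), [428, 284, 17, 4, 66])]
white [(array([432. , 240.8]), [425, 234, 15, 15, 182]), (array([401.2, 266. ]), [394, 259, 16, 15, 187])]
red [(array([384.3, 151.5]), [379, 145, 10, 15, 79]), (array([375.1, 157.4]), [369, 148, 15, 18, 156]), (array([330.8, 191.8]), [325, 186, 13, 12, 99])] []
```

```bash
python3 - <<'E'
from h import *
F=pickle.load(open("f0.pkl","rb"));S,T=F["scene"],F["top"]
for n,a,b in(("bR",(420.5,266),(431,215.8)),("bN",(388.6,299.5),(431.8,267.3)),("wR",(405,281),(432,241)),("wN",(353.3,284),(401.2,266.5)),("sw",(333.5,218),(331.5,191.5)),("knob",(225,160),(203,207)),("cooker",(292,222),(305,222)),("jar",(311,170),(264,135)),("shaker",(352,200),(328,155)),("blackegg",(369,231),(367,188))):
    p,e=tri([ray(S,a),ray(T,b)]);print(n,p.round(),e)
print("brown plane42",[plane(ray(T,c),42).round().tolist() for c in((400.7,215),(431,216),(400.8,241),(431.8,267.5))])
print("Rtool",R.from_rotvec(F["state"]["orientation"]).as_matrix().round(3).tolist())
Rt=R.from_rotvec(F["state"]["orientation"]).as_matrix()
for tgt in((400,380,350),(480,-90,320),(470,-380,300)):print(tgt,(Rt.T@(np.array(tgt)-F["state"]["position"])).round())
E
```

```text
bR [ 479. -445.   41.] [0.2, 0.2]
bN [ 334. -442.   42.] [0.2, 0.2]
wR [ 406. -443.   44.] [1.3, 1.3]
wN [ 336. -357.   43.] [0.0, 0.0]
sw [ 546. -161.   47.] [0.3, 0.3]
knob [482. 168. 166.] [1.7, 1.7]
cooker [458. -88.  53.] [1.1, 1.1]
jar [700.  30.  90.] [0.3, 0.3]
shaker [ 653. -152.   54.] [0.7, 0.7]
blackegg [ 559. -265.   34.] [0.4, 0.4]
brown plane42 [[480.0, -359.0, 42.0], [478.0, -445.0, 42.0], [407.0, -358.0, 42.0], [334.0, -442.0, 42.0]]
Rtool [[-0.899, 0.438, -0.001], [0.438, 0.899, -0.001], [-0.0, -0.002, -1.0]]
(400, 380, 350) [-193. -108. -124.]
(480, -90, 320) [-471. -496.  -93.]
(470, -380, 300) [-589. -761.  -73.]
```

View pics/c1.png

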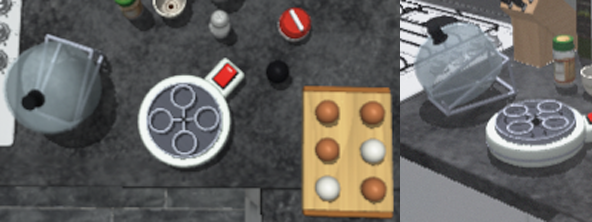

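>>> {"method": "drive_tool", "body": {"commands": [[[-0.05, -0.05, -0.03], [0, 0, 8], 0.07], [[-0.1, -0.1, -0.06], [0, 0, 16], 0.07], [[-0.15, -0.15, -0.07], [0, 0, 24], 0.07], [[-0.489, -0.486, -0.074], [0, 0, 154], 0.07], [[-0.489, -0.486, -0.074], [0, 0, 154], 0.07], [[-0.489, -0.486, -0.074], [0, 0, 154], 0.07], [[-0.489, -0.486, -0.074], [0, 0, 154], 0.07], [[-0.489, -0.486, -0.074], [0, 0, 154], 0.07], [[-0.489, -0.486, -0.074], [0, 0, 154], 0.07], [[-0.489, -0.486, -0.074], [0, 0, 154], 0.07], [[-0.489, -0.486, -0.074], [0, 0, 154], 0.07], [[-0.489, -0.486, -0.074], [0, 0, 154], 0.07], [[-0.489, -0.486, -0.074], [0, 0, 154], 0.07], [[-0.489, -0.486, -0.074], [0, 0, 154], 0.07], [[-0.489, -0.486, -0.074], [0, 0, 154], 0.07], [[-0.489, -0.486, -0.074], [0, 0, 154], 0.07], [[-0.489, -0.486, -0.074], [0, 0, 154], 0.07], [[-0.489, -0.486, -0.074], [0, 0, 154], 0.07], [[-0.489, -0.486, -0.074], [0, 0, 154], 0.07], [[-0.489, -0.486, -0.074], [0, 0, 154], 0.07]], "grip_force": 8}}

```text
clock: 2.15
position: [500.4, -88.8, 300.6]
orientation: [-3.142, -0.007, 0.0]
ft_force: [0.2, 0.0, -0.1]
grip_width: 69.8
grasp_force: 0.0
```

```bash
python3 - <<'E'
from h import *
f=shot("wrist","w1");s=f["state"];print(s["clock"],s["position"],R.from_rotvec(s["orientation"]).as_matrix().round(3).tolist(),s["joint_positions"].round(2),s["qvel"].round(2))
E
```

```text
2.15 [500.42361016 -88.7658513  300.61092899] [[1.0, 0.004, -0.0], [0.004, -1.0, 0.0], [-0.0, -0.0, -1.0]] [-0.61  0.22  0.84  1.78 -0.17  1.22 -1.29] [ 0.01 -0.   -0.01 -0.    0.   -0.    0.03]
```

View pics/w1.png

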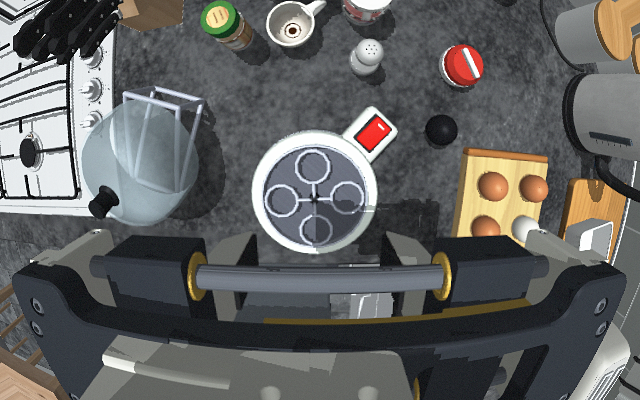

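The wrist view shows the cooker at (315,198) with cups at (313,165), (347,197), (316,230) and (283,200), and the switch at (375,132). The lid knob is at (103,201), the browns at (493,186), (534,188) and (485,230), and the black decoy egg at (441,130).

>>> {"method": "drive_tool", "body": {"commands": [[[-0.02, 0.05, -0.01], [0, 0, 0], 0.07], [[-0.04, 0.1, -0.02], [0, 0, 0], 0.07], [[-0.05, 0.15, -0.03], [0, 0, 0], 0.07], [[-0.06, 0.2, -0.03], [0, 0, 0], 0.07], [[-0.06, 0.22, -0.03], [0, 0, 0], 0.07], [[-0.06, 0.22, -0.03], [0, 0, 0], 0.07], [[-0.06, 0.22, -0.03], [0, 0, 0], 0.07]]}}

```text
clock: 2.9
position: [440.3, -309.7, 330.5]
orientation: [-3.141, -0.002, 0.001]
ft_force: [0.5, -0.0, -1.0]
grip_width: 70.0
grasp_force: 0.0
```

```bash
python3 - <<'E'
from h import *
f1=pickle.load(open("w1.pkl","rb"));f2=shot("wrist","w2");s=f2["state"];print(s["clock"],s["position"],s["joint_positions"].round(2))
from scipy.optimize import least_squares
def fitc(P):
    q=least_squares(lambda q:np.hypot(P[:,0]-q[0],P[:,1]-q[1])-q[2],[*P.mean(0)[:2],50],loss="soft_l1",f_scale=1.).x
    return q
for n,f in(("w1",f1),("w2",f2)):
    im=f["color"];st=f["state"];h=cv2.cvtColor(im,cv2.COLOR_BGR2HSV)
    c0=proj(f,np.array([462,-90,50]),st);print(n,c0.round())
    g=cv2.cvtColor(im,cv2.COLOR_BGR2GRAY)
    # radial edges of the white body / pan
    for z,lo,hi,nm in((45,78,98,"outer"),(62,14,24,None)):
        if nm:
            P=[]
            for a in np.radians(np.arange(0,360,3)):
                rr=np.arange(lo,hi,.5)
                px=np.array([proj(f,np.array([462+r*np.cos(a),-90+r*np.sin(a),z]),st) for r in rr],np.float32)
                v=cv2.remap(g,px[:,0:1],px[:,1:2],cv2.INTER_LINEAR)[:,0].astype(float)
                d=np.diff(v);k=d.argmin()
                if d[k]<-6:P.append([462+rr[k]*np.cos(a),-90+rr[k]*np.sin(a)])
            P=np.array(P);q=fitc(P);print(nm,q.round(1),len(P),np.sum(abs(np.hypot(*(P-q[:2]).T)-q[2])<1.5))
    for nm,lo,hi,box,am in(("brown",(3,100,60),(14,255,235),(380,100,640,330) if n=="w1" else (60,60,500,330),100),("white",(0,0,165),(180,45,255),(440,140,600,260) if n=="w1" else (200,120,420,300),100),("red",(0,190,90),(6,255,255),None,60)):
        for b in blobs(im,lo,hi,am,box):print(" ",nm,b[0],b[1])
E
```

```text
2.9 [ 440.25343181 -309.65893229  330.53466454] [-0.2   0.28  0.94  1.67 -0.23  1.31 -0.78]
w1 [319. 197.]
outer [464.1 -82.3  88.5] 120 98
  brown [492.7 185.9] [478, 172, 30, 29, 656]
  brown [533.3 188.1] [520, 175, 28, 28, 597]
  brown [484.6 226.4] [472, 216, 28, 21, 459]
  white [526.3 227.8] [518, 218, 21, 24, 303]
  white [589.8 240.3] [579, 229, 21, 23, 377]
  red [457.9  63. ] [445, 45, 28, 36, 468]
  red [477.   60.1] [470, 50, 13, 22, 137]
  red [372.9 133.5] [357, 117, 33, 32, 559]
w2 [176. 154.]
outer [462.9 -82.   87.6] 120 106
  brown [418.1 109.6] [410, 106, 18, 8, 102]
  brown [352.2 138.5] [338, 124, 30, 30, 685]
  brown [409.4 141.1] [395, 127, 30, 29, 666]
  brown [350.1 187. ] [336, 172, 29, 31, 663]
  brown [402.5 227.5] [389, 219, 27, 19, 365]
  white [214.5 158.6] [200, 120, 25, 81, 813]
  white [406.1 187.9] [393, 175, 27, 27, 599]
  white [349.  238.1] [341, 231, 17, 15, 209]
  red [322.  12.] [312, 1, 21, 26, 259]
  red [308.4  22.1] [301, 8, 16, 26, 140]
  red [216.5  93.3] [204, 78, 26, 30, 406]
```

View pics/w2.png

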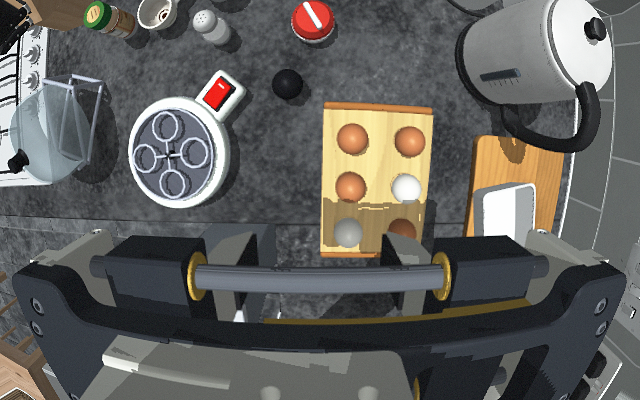

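The w2 view shows the browns at (352,138), (410,141), (350,187) and (402,230), whites at (406,188) and (348,234), the cooker at (179,152) and the switch at (219,92).

```bash
python3 - <<'E'
from h import *
f1,f2=[pickle.load(open(n+".pkl","rb")) for n in("w1","w2")];T=pickle.load(open("f0.pkl","rb"))["top"]
s1,s2=f1["state"],f2["state"]
for n,a,b,c in(("bL far",(492.7,185.9),(352.2,138.5),(400.7,215.4)),("bR far",(533.3,188.1),(409.4,141.1),(431,216.3)),("bL mid",None,(350.1,187),(400.8,241)),("sw",(372.9,133.5),(216.5,93.3),(330.8,191.8)),("knob",(104,201),None,(203,207))):
    rs=[ray(f1,a,s1)]*(a is not None)+[ray(f2,b,s2)]*(b is not None)+[ray(T,c)]
    p,e=tri(rs);print(n,p.round(1),e, "wrist only",tri(rs[:2])[0].round(1) if len(rs)>2 else "")
for n,f in(("w1",f1),("w2",f2)):
  for z in (62,):
    xs=np.arange(540,390,-.25);ys=np.arange(0,-160,-.25)
    M=np.array([[proj(f,np.array([x,y,z]),f["state"]) for y in ys[::8]] for x in xs[::8]],np.float32)
    M=cv2.resize(M,(len(ys),len(xs)),interpolation=cv2.INTER_LINEAR) # approx, offset below
    im=cv2.remap(f["color"],M[...,0],M[...,1],cv2.INTER_LINEAR);g=cv2.GaussianBlur(cv2.cvtColor(im,cv2.COLOR_BGR2GRAY),(0,0),3)
    C=cv2.HoughCircles(g,cv2.HOUGH_GRADIENT,2,150,param1=60,param2=30,minRadius=70,maxRadius=95)
    off=(8-1)/2*.25
    P=[]
    for x,y,r in (C[0] if C is not None else [])[:5]:
        # resize centre alignment: out pixel j -> in (j+.5)/8-.5
        p=np.array([540-.25*((y+.5)-4),-.25*((x+.5)-4)]);P.append(p);print(n,z,p.round(1),round(r/4,1))
    P=np.array(P[:4]);print("mean",P.mean(0))
    cv2.imwrite(f"pics/rect_{n}.png",cv2.resize(im,None,fx=.6,fy=.6))
E
```

```text
bL far [ 479.6 -358.6   41.5] [0.3, 0.5, 0.5] wrist only [ 479.9 -358.1   42.4]
bR far [ 477.9 -444.8   41.4] [0.4, 0.5, 0.6] wrist only [ 478.4 -443.9   42.9]Traceback (most recent call last):
  File "<stdin>", line 5, in <module>
  File "h.py", line 6, in ray
    u,v=uv; x=(u-f["cx"])/f["fx"]; y=(v-f["cy"])/f["fy"]
    ^^^
TypeError: cannot unpack non-iterable NoneType object
```

```bash
python3 - <<'E'
from h import *
f1,f2=[pickle.load(open(n+".pkl","rb")) for n in("w1","w2")];T=pickle.load(open("f0.pkl","rb"))["top"]
s1,s2=f1["state"],f2["state"]
for n,a,b,c in(("bL mid",None,(350.1,187),(400.8,241)),("sw",(372.9,133.5),(216.5,93.3),(330.8,191.8)),("knob",(104,201),None,(203,207))):
    rs=([ray(f1,a,s1)] if a else [])+([ray(f2,b,s2)] if b else [])+[ray(T,c)]
    p,e=tri(rs);print(n,p.round(1),e, "wrist only",tri(rs[:2])[0].round(1) if len(rs)>2 else "")
for n,f in(("w1",f1),("w2",f2)):
    z=62;xs=np.arange(540,390,-.25);ys=np.arange(0,-160,-.25)
    M=np.array([[proj(f,np.array([x,y,z]),f["state"]) for y in ys[::8]] for x in xs[::8]],np.float32)
    M=cv2.resize(M,(len(ys),len(xs)))
    im=cv2.remap(f["color"],M[...,0],M[...,1],cv2.INTER_LINEAR);g=cv2.GaussianBlur(cv2.cvtColor(im,cv2.COLOR_BGR2GRAY),(0,0),3)
    C=cv2.HoughCircles(g,cv2.HOUGH_GRADIENT,2,150,param1=60,param2=30,minRadius=70,maxRadius=95)
    P=[]
    for x,y,r in (C[0] if C is not None else [])[:5]:
        p=np.array([540-.25*((y+.5)-4),-.25*((x+.5)-4)]);P.append(p);print(n,p.round(1),round(r/4,1))
    print("mean",np.array(P[:4]).mean(0))
E
```

```text
bL mid [ 406.9 -357.2   40.7] [0.6, 0.6] wrist only 
sw [ 548.8 -160.4   44.1] [1.7, 1.5, 2.6] wrist only [ 550.  -161.    47.7]
knob [485.5 169.8 159.2] [1.3, 1.3] wrist only 
w1 [461.1 -38.4] 23.4
w1 [504.6 -79.9] 21.2
w1 [ 464.6 -125.9] 23.4
w1 [418.1 -84.9] 19.4
w1 [501.6 -31.4] 23.4
mean [462.125 -82.25 ]
w2 [460.1 -37.9] 22.9
w2 [ 465.1 -126.4] 22.9
w2 [506.6 -79.4] 19.4
w2 [417.6 -85.9] 21.2
w2 [ 427.6 -123.9] 19.0
mean [462.375 -82.375]
```

>>> {"method": "drive_tool", "body": {"commands": [[[0.02, 0.025, 0.04], [0, 0, 0], 0.066], [[0.039, 0.049, 0.08], [0, 0, 0], 0.066], [[0.039, 0.049, 0.12], [0, 0, 0], 0.066], [[0.039, 0.049, 0.16], [0, 0, 0], 0.066], [[0.039, 0.049, 0.2], [0, 0, 0], 0.066], [[0.039, 0.049, 0.22], [0, 0, 0], 0.066], [[0.039, 0.049, 0.225], [0, 0, 0], 0.066], [[0.039, 0.049, 0.225], [0, 0, 0], 0.066]]}}

```text
clock: 3.75
position: [480.3, -356.7, 105.5]
orientation: [-3.141, -0.005, 0.001]
ft_force: [-0.2, -0.5, 0.7]
grip_width: 65.4
grasp_force: 0.0
```

```bash
python3 - <<'E'
from h import *
f=shot("wrist","w3");s=f["state"];print(s["clock"],s["position"],R.from_rotvec(s["orientation"]).as_matrix().round(3).tolist(),s["joint_positions"].round(2),s["ft_force"].round(2))
f=shot("scene","s3")
E
```

```text
3.75 [ 480.298121   -356.66289402  105.54906271] [[1.0, 0.003, -0.001], [0.003, -1.0, 0.001], [-0.001, -0.001, -1.0]] [ 0.04  0.62  0.77  1.82 -0.53  0.92 -0.52] [-0.24 -0.5   0.71]
```

View pics/w3.png

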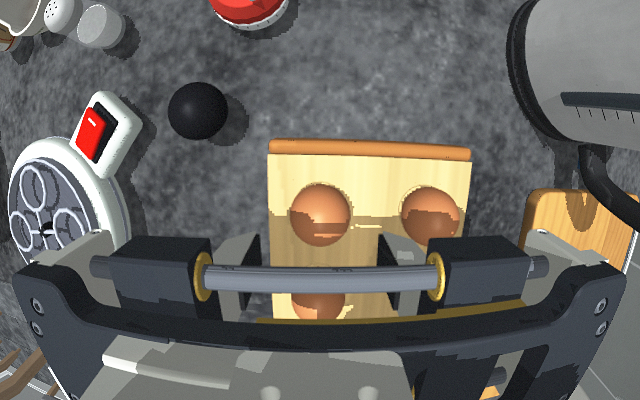

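The close view shows the chosen brown egg at (320,214), centred between the fingers. The next brown is at (430,215), and the black decoy at (198,110) is well away.

>>> {"method": "drive_tool", "body": {"commands": [[[-0.001, 0.0015, 0.03], [0, 0, 0], 0.066], [[-0.001, 0.0015, 0.055], [0, 0, 0], 0.066], [[-0.001, 0.0015, 0.072], [0, 0, 0], 0.066], [[-0.001, 0.0015, 0.077], [0, 0, 0], 0.066], [[-0.001, 0.0015, 0.077], [0, 0, 0], 0.066], [[-0.001, 0.0015, 0.077], [0, 0, 0], 0.055], [[-0.001, 0.0015, 0.077], [0, 0, 0], 0.05], [[-0.001, 0.0015, 0.077], [0, 0, 0], 0.045], [[-0.001, 0.0015, 0.077], [0, 0, 0], 0.04], [[-0.001, 0.0015, 0.077], [0, 0, 0], 0.036], [[-0.001, 0.0015, 0.077], [0, 0, 0], 0.036], [[-0.001, 0.0015, 0.077], [0, 0, 0], 0.036]], "grip_force": 8}}

```text
clock: 5.05
position: [479.1, -359.7, 29.1]
orientation: [3.141, 0.001, 0.001]
ft_force: [0.3, 0.6, 6.0]
grip_width: 44.3
grasp_force: 8.0
```

>>> {"method": "drive_tool", "body": {"commands": [[[0, 0, -0.015], [0, 0, 0], 0.036], [[0, 0, -0.045], [0, 0, 0], 0.036], [[0, -0.01, -0.08], [0, 0, 0], 0.036], [[-0.002, -0.045, -0.1], [0, 0, 0], 0.036], [[-0.005, -0.09, -0.1], [0, 0, 0], 0.036], [[-0.008, -0.135, -0.1], [0, 0, 0], 0.036], [[-0.011, -0.18, -0.1], [0, 0, 0], 0.036], [[-0.014, -0.225, -0.1], [0, 0, 0], 0.036], [[-0.017, -0.27, -0.1], [0, 0, 0], 0.036], [[-0.018, -0.305, -0.1], [0, 0, 0], 0.036], [[-0.0182, -0.32, -0.1], [0, 0, 0], 0.036], [[-0.0182, -0.3214, -0.1], [0, 0, 0], 0.036], [[-0.0182, -0.3214, -0.1], [0, 0, 0], 0.036], [[-0.0182, -0.3214, -0.1], [0, 0, 0], 0.036], [[-0.0182, -0.3214, -0.1], [0, 0, 0], 0.036]]}}

```text
clock: 6.55
position: [460.3, -39.5, 128.9]
orientation: [3.141, -0.002, 0.0]
ft_force: [-0.2, -0.8, -0.3]
grip_width: 44.1
grasp_force: 8.0
```

```bash
python3 - <<'E'
from h import *
f=shot("wrist","w4");s=f["state"];print(s["clock"],s["position"],R.from_rotvec(s["orientation"]).as_matrix().round(3).tolist(),s["joint_positions"].round(2),s["ft_force"].round(2),s["grip_width"])
E
```

```text
6.55 [460.25631281 -39.4954725  128.93076908] [[1.0, -0.001, 0.0], [-0.001, -1.0, -0.0], [0.0, 0.0, -1.0]] [-0.71  0.39  0.9   2.13 -0.42  0.81 -1.13] [-0.24 -0.79 -0.32] 44.062821797467286
```

View pics/w4.png

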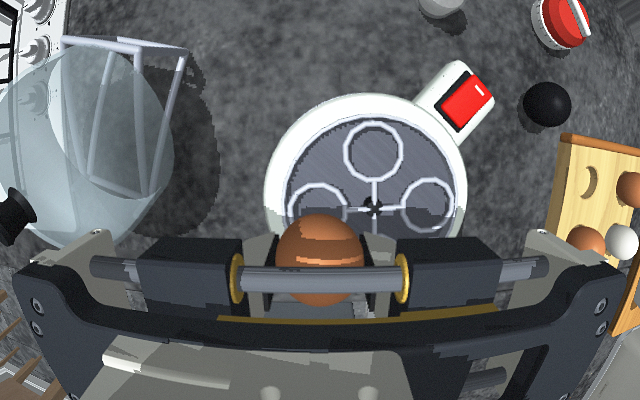

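The egg is held upright at (320,258). The target cup is at (318,208), the other cups at (374,151) and (428,205), and the tray hub at (373,208).

```bash
python3 - <<'E'
from h import *
f=pickle.load(open("w4.pkl","rb"));st=f["state"]
z=62;xs=np.arange(540,430,-.25);ys=np.arange(0,-160,-.25)
M=np.array([[proj(f,np.array([x,y,z]),st) for y in ys[::8]] for x in xs[::8]],np.float32)
M=cv2.resize(M,(len(ys),len(xs)))
im=cv2.remap(f["color"],M[...,0],M[...,1],cv2.INTER_LINEAR);g=cv2.GaussianBlur(cv2.cvtColor(im,cv2.COLOR_BGR2GRAY),(0,0),3)
C=cv2.HoughCircles(g,cv2.HOUGH_GRADIENT,2,120,param1=60,param2=25,minRadius=70,maxRadius=95)
for x,y,r in C[0][:5]:print(540-.25*(y-3.5),-.25*(x-3.5),r/4)
for c in((374,151),(428,204.5),(318,206)):print(plane(ray(f,c,st),z).round(1))
E
```

```text
460.125 -38.375 22.9
507.125 -79.375 23.45
464.625 -125.875 23.45
506.125 -125.375 22.9
495.125 -48.875 23.45
[507.2 -80.7  62. ]
[ 465.8 -126.6   62. ]
[464.8 -39.2  62. ]
```

>>> {"method": "drive_tool", "body": {"commands": [[[0, -0.001, 0.02], [0, 0, 0], 0.036], [[0, -0.001, 0.04], [0, 0, 0], 0.036], [[0, -0.001, 0.052], [0, 0, 0], 0.036], [[0, -0.001, 0.058], [0, 0, 0], 0.036], [[0, -0.001, 0.0625], [0, 0, 0], 0.036], [[0, -0.001, 0.064], [0, 0, 0], 0.036], [[0, -0.001, 0.064], [0, 0, 0], 0.036], [[0, -0.001, 0.064], [0, 0, 0], 0.036]]}}

```text
clock: 7.4
position: [460.4, -38.5, 65.2]
orientation: [3.14, -0.001, 0.001]
ft_force: [-1.8, -4.8, 2.2]
grip_width: 44.0
grasp_force: 8.0
```

>>> {"method": "drive_tool", "body": {"commands": [[[0, 0, 0], [0, 0, 0], 0.048], [[0, 0, 0], [0, 0, 0], 0.054], [[0, 0, 0], [0, 0, 0], 0.06], [[0, 0, 0], [0, 0, 0], 0.06], [[0, 0, -0.02], [0, 0, 0], 0.06], [[0, 0, -0.05], [0, 0, 0], 0.06], [[0.002, 0.02, -0.07], [0, 0, 0], 0.06], [[0.004, 0.06, -0.07], [0, 0, 0], 0.062], [[0.006, 0.105, -0.07], [0, 0, 0], 0.064], [[0.008, 0.15, -0.07], [0, 0, 0], 0.066], [[0.01, 0.195, -0.07], [0, 0, 0], 0.066], [[0.012, 0.24, -0.07], [0, 0, 0], 0.066], [[0.014, 0.285, -0.07], [0, 0, 0], 0.066], [[0.016, 0.33, -0.07], [0, 0, 0], 0.066], [[0.017, 0.375, -0.06], [0, 0, 0], 0.066], [[0.0176, 0.4, -0.05], [0, 0, 0], 0.066], [[0.0176, 0.406, -0.04], [0, 0, 0], 0.066], [[0.0176, 0.406, -0.04], [0, 0, 0], 0.066], [[0.0176, 0.406, -0.04], [0, 0, 0], 0.066]]}}

```text
clock: 9.3
position: [478.5, -441.5, 104.4]
orientation: [-3.14, -0.003, 0.001]
ft_force: [0.2, 0.6, 0.7]
grip_width: 66.3
grasp_force: 0.0
```

```bash
python3 - <<'E'
from h import *
F=[shot(n,n+"5") for n in("wrist","scene")];f=F[0];s=f["state"];print(s["clock"],s["position"],R.from_rotvec(s["orientation"]).as_matrix().round(3).tolist(),s["joint_positions"].round(2))
for n in("wrist","scene"):
  f=pickle.load(open(n+"5.pkl","rb"));print(n,blobs(f["color"],(3,90,40),(14,255,235),80))
# egg in cup check: expected pixel
fs=F[1]
print("expect cup egg mid",proj(fs,np.array([460.4,-38.4,77])), "tip/top",proj(fs,np.array([460.4,-38.4,107])))
print("egg B expect wrist",proj(F[0],np.array([478,-444.5,42]),s))
E
```

```text
9.3 [ 478.54449923 -441.46310458  104.36802727] [[1.0, 0.002, -0.0], [0.002, -1.0, 0.002], [-0.0, -0.002, -1.0]] [ 0.2   0.69  0.75  1.68 -0.55  0.99 -0.42]
wrist [(array([267.7, 141.5]), [258, 138, 20, 8, 100]), (array([336.4, 142.3]), [327, 139, 19, 8, 80]), (array([207.8, 148.9]), [200, 146, 17, 7, 90]), (array([321.4, 215. ]), [292, 184, 60, 63, 2593])]
scene [(array([277.3, 207.8]), [269, 199, 17, 18, 245]), (array([420.4, 264.8]), [411, 254, 20, 24, 378]), (array([370.4, 267.6]), [361, 256, 20, 24, 391]), (array([388.6, 299.2]), [378, 286, 22, 27, 482]), (array([359.1, 316.4]), [323, 296, 73, 42, 779])]
expect cup egg mid [277.21170378 208.89504392] tip/top [276.43134618 198.81538698]
egg B expect wrist [322.56364883 214.1788133 ]
```

>>> {"method": "drive_tool", "body": {"commands": [[[-0.0005, 0.0015, 0.03], [0, 0, 0], 0.066], [[-0.0005, 0.0015, 0.055], [0, 0, 0], 0.066], [[-0.0005, 0.0015, 0.071], [0, 0, 0], 0.066], [[-0.0005, 0.0015, 0.076], [0, 0, 0], 0.066], [[-0.0005, 0.0015, 0.076], [0, 0, 0], 0.066], [[-0.0005, 0.0015, 0.076], [0, 0, 0], 0.055], [[-0.0005, 0.0015, 0.076], [0, 0, 0], 0.05], [[-0.0005, 0.0015, 0.076], [0, 0, 0], 0.045], [[-0.0005, 0.0015, 0.076], [0, 0, 0], 0.04], [[-0.0005, 0.0015, 0.076], [0, 0, 0], 0.036], [[-0.0005, 0.0015, 0.076], [0, 0, 0], 0.036], [[-0.0005, 0.0015, 0.076], [0, 0, 0], 0.036]]}}

```text
clock: 10.6
position: [478.0, -444.9, 29.2]
orientation: [3.141, 0.001, 0.001]
ft_force: [-0.1, 0.3, 6.0]
grip_width: 44.4
grasp_force: 8.0
```

>>> {"method": "drive_tool", "body": {"commands": [[[0, 0, -0.015], [0, 0, 0], 0.036], [[0, 0, -0.045], [0, 0, 0], 0.036], [[0.001, -0.01, -0.08], [0, 0, 0], 0.036], [[0.004, -0.045, -0.1], [0, 0, 0], 0.036], [[0.007, -0.09, -0.1], [0, 0, 0], 0.036], [[0.011, -0.135, -0.1], [0, 0, 0], 0.036], [[0.014, -0.18, -0.1], [0, 0, 0], 0.036], [[0.018, -0.225, -0.1], [0, 0, 0], 0.036], [[0.021, -0.27, -0.1], [0, 0, 0], 0.036], [[0.025, -0.315, -0.1], [0, 0, 0], 0.036], [[0.028, -0.35, -0.1], [0, 0, 0], 0.036], [[0.0289, -0.3645, -0.1], [0, 0, 0], 0.036], [[0.0289, -0.3652, -0.1], [0, 0, 0], 0.036], [[0.0289, -0.3652, -0.1], [0, 0, 0], 0.036], [[0.0289, -0.3652, -0.1], [0, 0, 0], 0.036], [[0.0289, -0.3652, -0.1], [0, 0, 0], 0.036]]}}

```text
clock: 12.2
position: [506.1, -80.9, 129.0]
orientation: [3.141, -0.002, 0.0]
ft_force: [-0.7, -0.3, -1.0]
grip_width: 44.4
grasp_force: 8.0
```

>>> {"method": "drive_tool", "body": {"commands": [[[0.0005, -0.001, 0.02], [0, 0, 0], 0.036], [[0.0005, -0.001, 0.04], [0, 0, 0], 0.036], [[0.0005, -0.001, 0.052], [0, 0, 0], 0.036], [[0.0005, -0.001, 0.058], [0, 0, 0], 0.036], [[0.0005, -0.001, 0.0625], [0, 0, 0], 0.036], [[0.0005, -0.001, 0.064], [0, 0, 0], 0.036], [[0.0005, -0.001, 0.064], [0, 0, 0], 0.036], [[0.0005, -0.001, 0.064], [0, 0, 0], 0.036]]}}

```text
clock: 13.0
position: [507.0, -79.7, 65.3]
orientation: [3.14, -0.0, 0.002]
ft_force: [-1.1, -5.9, 2.6]
grip_width: 44.5
grasp_force: 8.0
```

>>> {"method": "drive_tool", "body": {"commands": [[[0, 0, 0], [0, 0, 0], 0.048], [[0, 0, 0], [0, 0, 0], 0.054], [[0, 0, 0], [0, 0, 0], 0.06], [[0, 0, 0], [0, 0, 0], 0.06], [[0, 0, -0.02], [0, 0, 0], 0.06], [[0, 0, -0.05], [0, 0, 0], 0.06], [[-0.005, 0.02, -0.07], [0, 0, 0], 0.06], [[-0.02, 0.06, -0.07], [0, 0, 0], 0.062], [[-0.035, 0.1, -0.07], [0, 0, 0], 0.064], [[-0.05, 0.14, -0.07], [0, 0, 0], 0.066], [[-0.065, 0.18, -0.07], [0, 0, 0], 0.066], [[-0.08, 0.22, -0.07], [0, 0, 0], 0.066], [[-0.095, 0.26, -0.06], [0, 0, 0], 0.066], [[-0.1, 0.275, -0.05], [0, 0, 0], 0.066], [[-0.1, 0.278, -0.04], [0, 0, 0], 0.066], [[-0.1, 0.278, -0.04], [0, 0, 0], 0.066], [[-0.1, 0.278, -0.04], [0, 0, 0], 0.066], [[-0.1, 0.278, -0.04], [0, 0, 0], 0.066]]}}

```text
clock: 14.8
position: [408.0, -355.1, 104.9]
orientation: [-3.141, -0.005, -0.001]
ft_force: [-0.3, 0.1, -0.0]
grip_width: 66.0
grasp_force: 0.0
```

```bash
python3 - <<'E'
from h import *
F=[shot(n,n+"6") for n in("wrist","scene")];f=F[0];s=f["state"];print(s["clock"],s["position"],R.from_rotvec(s["orientation"]).as_matrix().round(3).tolist(),s["joint_positions"].round(2))
for n in("wrist","scene"):
  f=pickle.load(open(n+"6.pkl","rb"));print(n,blobs(f["color"],(3,90,40),(14,255,235),80))
for p in((460.4,-38.4,77),(507,-79.7,77)):print(proj(F[1],np.array(p)))
print("egg C expect wrist",proj(F[0],np.array([407,-357.8,42]),s))
E
```

```text
14.8 [ 408.02756432 -355.13906904  104.91824845] [[1.0, 0.003, 0.0], [0.003, -1.0, 0.001], [0.0, -0.001, -1.0]] [ 0.06  0.54  0.8   1.96 -0.51  0.85 -0.43]
wrist [(array([312.7,  56.3]), [306, 49, 13, 13, 100]), (array([366.1,  56.7]), [359, 51, 16, 13, 123]), (array([400. ,  60.3]), [380, 54, 38, 13, 234]), (array([438.1,  64.6]), [428, 57, 23, 14, 132]), (array([457.2,  67.8]), [448, 61, 20, 13, 127]), (array([ 15.4, 115.6]), [0, 92, 35, 50, 1508]), (array([  6.9, 168.3]), [0, 147, 17, 46, 619]), (array([320. , 214.7]), [290, 184, 60, 63, 2747])]
scene [(array([300.5, 205.2]), [293, 197, 16, 17, 232]), (array([277.3, 207.8]), [269, 199, 17, 18, 244]), (array([370.5, 267.8]), [361, 256, 20, 24, 382]), (array([388.4, 299.1]), [378, 286, 22, 27, 487]), (array([359.4, 316.3]), [323, 296, 73, 42, 804])]
[277.21170378 208.89504392]
[300.20062643 206.08970701]
egg C expect wrist [321.96115267 214.62474108]
```

>>> {"method": "drive_tool", "body": {"commands": [[[-0.0005, 0.001, 0.03], [0, 0, 0], 0.066], [[-0.0005, 0.001, 0.055], [0, 0, 0], 0.066], [[-0.0005, 0.001, 0.071], [0, 0, 0], 0.066], [[-0.0005, 0.001, 0.0765], [0, 0, 0], 0.066], [[-0.0005, 0.001, 0.0765], [0, 0, 0], 0.066], [[-0.0005, 0.001, 0.0765], [0, 0, 0], 0.055], [[-0.0005, 0.001, 0.0765], [0, 0, 0], 0.05], [[-0.0005, 0.001, 0.0765], [0, 0, 0], 0.045], [[-0.0005, 0.001, 0.0765], [0, 0, 0], 0.04], [[-0.0005, 0.001, 0.0765], [0, 0, 0], 0.036], [[-0.0005, 0.001, 0.0765], [0, 0, 0], 0.036], [[-0.0005, 0.001, 0.0765], [0, 0, 0], 0.036]]}}

```text
clock: 16.1
position: [406.9, -357.6, 28.6]
orientation: [3.141, 0.001, 0.001]
ft_force: [0.2, 0.5, 5.9]
grip_width: 44.3
grasp_force: 8.0
```

Now to the -x cup at (418.8, -85).

>>> {"method": "drive_tool", "body": {"commands": [[[0, 0, -0.015], [0, 0, 0], 0.036], [[0, 0, -0.045], [0, 0, 0], 0.036], [[0, -0.01, -0.08], [0, 0, 0], 0.036], [[0.002, -0.045, -0.1], [0, 0, 0], 0.036], [[0.004, -0.09, -0.1], [0, 0, 0], 0.036], [[0.006, -0.135, -0.1], [0, 0, 0], 0.036], [[0.008, -0.18, -0.1], [0, 0, 0], 0.036], [[0.01, -0.225, -0.1], [0, 0, 0], 0.036], [[0.012, -0.26, -0.1], [0, 0, 0], 0.036], [[0.012, -0.272, -0.1], [0, 0, 0], 0.036], [[0.012, -0.2732, -0.1], [0, 0, 0], 0.036], [[0.012, -0.2732, -0.1], [0, 0, 0], 0.036], [[0.012, -0.2732, -0.1], [0, 0, 0], 0.036], [[0.012, -0.2732, -0.1], [0, 0, 0], 0.036]]}}

```text
clock: 17.5
position: [418.2, -85.5, 128.4]
orientation: [3.141, -0.002, 0.0]
ft_force: [0.3, -0.5, -0.8]
grip_width: 44.0
grasp_force: 8.0
```

>>> {"method": "drive_tool", "body": {"commands": [[[0.0005, -0.0005, 0.02], [0, 0, 0], 0.036], [[0.0005, -0.0005, 0.04], [0, 0, 0], 0.036], [[0.0005, -0.0005, 0.052], [0, 0, 0], 0.036], [[0.0005, -0.0005, 0.058], [0, 0, 0], 0.036], [[0.0005, -0.0005, 0.062], [0, 0, 0], 0.036], [[0.0005, -0.0005, 0.0635], [0, 0, 0], 0.036], [[0.0005, -0.0005, 0.0635], [0, 0, 0], 0.036], [[0.0005, -0.0005, 0.0635], [0, 0, 0], 0.036]]}}

```text
clock: 18.3
position: [418.6, -84.6, 65.1]
orientation: [3.141, -0.0, 0.0]
ft_force: [-3.5, -4.1, 3.0]
grip_width: 44.1
grasp_force: 8.0
```

>>> {"method": "drive_tool", "body": {"commands": [[[0, 0, 0], [0, 0, 0], 0.048], [[0, 0, 0], [0, 0, 0], 0.054], [[0, 0, 0], [0, 0, 0], 0.06], [[0, 0, 0], [0, 0, 0], 0.06], [[0, 0, -0.02], [0, 0, 0], 0.06], [[0, 0, -0.06], [0, 0, 0], 0.06], [[0, -0.02, -0.1], [0, 0, 0], 0.06], [[0.01, -0.05, -0.135], [0, 0, 0], 0.06], [[0.015, -0.08, -0.17], [0, 0, 0], 0.06], [[0.02, -0.11, -0.205], [0, 0, 0], 0.06], [[0.021, -0.13, -0.24], [0, 0, 0], 0.06], [[0.021, -0.145, -0.265], [0, 0, 0], 0.06], [[0.021, -0.145, -0.265], [0, 0, 0], 0.06], [[0.021, -0.145, -0.265], [0, 0, 0], 0.06], [[0.021, -0.145, -0.265], [0, 0, 0], 0.06]]}}

```text
clock: 19.8
position: [439.0, 60.5, 328.7]
orientation: [3.141, -0.0, -0.003]
ft_force: [0.3, -0.6, 0.1]
grip_width: 60.0
grasp_force: 0.0
```

```bash
python3 - <<'E'
from h import *
F=[shot(n,n+"7") for n in("wrist","scene","top")];f=F[0];s=f["state"];print(s["clock"],s["position"],R.from_rotvec(s["orientation"]).as_matrix().round(3).tolist(),s["joint_positions"].round(2))
print("scene",blobs(F[1]["color"],(3,90,40),(14,255,235),80))
for p in((460.4,-38.4,77),(507,-79.7,77),(418.8,-84.8,77)):print(proj(F[1],np.array(p)))
a=cv2.resize(F[0]["color"][100:350,60:460],(800,500))
cv2.imwrite("pics/v7.png",np.vstack([a[:, :],]))
E
```

```text
19.8 [438.9680584   60.48410082 328.73489527] [[1.0, -0.0, -0.002], [-0.0, -1.0, -0.0], [-0.002, 0.0, -1.0]] [-1.3   0.01  1.09  1.88 -0.01  1.26 -1.77]
scene [(array([300.5, 204.9]), [293, 196, 16, 18, 238]), (array([278.7, 213.8]), [269, 199, 20, 30, 445]), (array([388.5, 299.4]), [378, 286, 22, 28, 488]), (array([359.5, 316.4]), [323, 296, 73, 42, 853])]
[277.21170378 208.89504392]
[300.20062643 206.08970701]
[280.24076292 219.86945854]
```

View pics/wrist7.png

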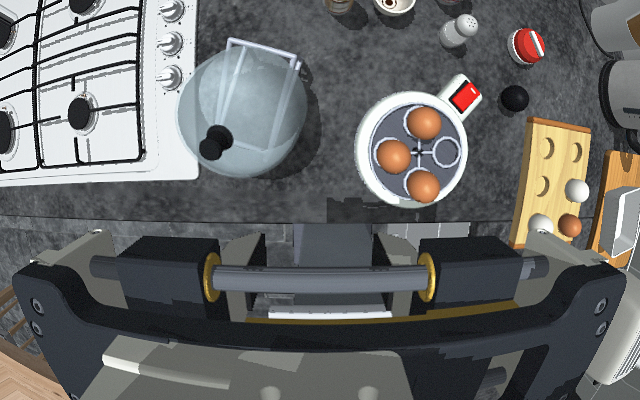

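The wrist view shows eggs standing in cups at (425,123), (393,156) and (423,186), with one brown at (570,226) and two whites left in the rack. The lid is at (240,115) and its knob at (211,146). One composite crop will help me pick lid points.

```bash
python3 - <<'E'
from h import *
S=[("wrist7.pkl",(160,25,320,185)),("w1.pkl",(70,75,230,235)),("w4.pkl",(0,20,230,250)),("scene7.pkl",(195,140,295,240))]
t=[]
for n,(a,b,c,d) in S:
    f=pickle.load(open(n,"rb"));t.append(cv2.resize(f["color"][b:d,a:c],(400,400) if n!="x" else None,interpolation=cv2.INTER_CUBIC)[:,:])
c=np.vstack([np.hstack(t[:2]),np.hstack(t[2:])])
c=cv2.resize(c,(600,600),interpolation=cv2.INTER_AREA)
cv2.imwrite("pics/lidc.png",c)
for n,(a,b,cc,d) in S:
    f=pickle.load(open(n,"rb"));g=f["color"].max(2);m=((g<45)*255).astype(np.uint8);k=np.zeros_like(m);k[b:d,a:cc]=255;m&=k
    N,l,s,ce=cv2.connectedComponentsWithStats(m);print(n,[(ce[i].round(1).tolist(),s[i].tolist()) for i in range(1,N) if s[i,4]>40])
E
```

```text
wrist7.pkl [([215.4, 142.7], [200, 126, 33, 34, 740]), ([300.9, 146.6], [292, 135, 20, 26, 190]), ([290.0, 170.8], [269, 160, 40, 20, 188])]
w1.pkl [([73.0, 168.5], [70, 125, 11, 75, 192]), ([202.8, 151.0], [197, 144, 13, 13, 68]), ([203.7, 181.0], [195, 157, 22, 45, 352]), ([102.8, 202.9], [89, 186, 30, 33, 545]), ([199.5, 212.7], [187, 206, 23, 13, 105])]
w4.pkl [([9.9, 52.8], [0, 20, 17, 64, 331]), ([185.5, 127.2], [180, 122, 12, 11, 49]), ([184.3, 173.0], [173, 140, 32, 64, 658]), ([13.7, 218.2], [0, 187, 37, 60, 1189]), ([188.6, 240.8], [148, 219, 82, 31, 1119])]
scene7.pkl [([225.1, 163.7], [220, 158, 10, 12, 61])]
```

View pics/lidc.png

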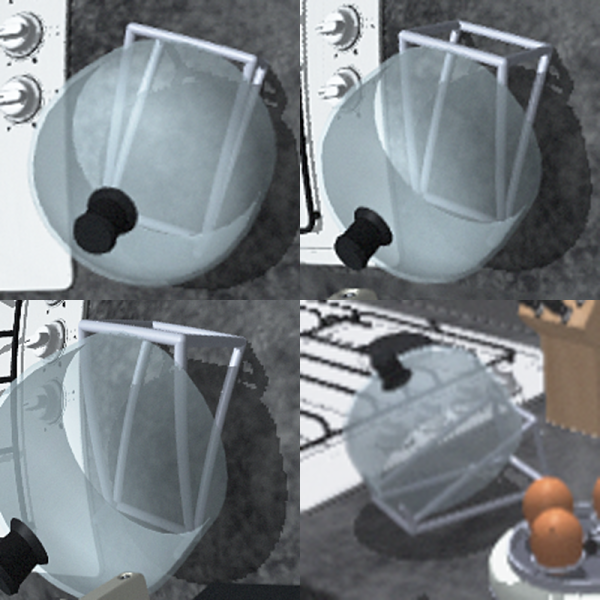

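The crop shows the spool-shaped knob: base flange near w7 (220,135), top flange near (210,148), with the stand's high bar from w7 (228,40) to (297,58).

```bash
python3 - <<'E'
from h import *
L=lambda n:pickle.load(open(n+".pkl","rb"))
w7,w1,w4,sc,tp=L("wrist7"),L("w1"),L("w4"),L("scene7"),L("top7")
r=lambda f,p:ray(f,p,f["state"])
B=[r(w7,(220.3,135.4)),r(w1,(109.5,194.5))];T=[r(w7,(210.1,148.2)),r(w1,(96.7,208.3))]
b,eb=tri(B);t,et=tri(T);print("knob base",b.round(1),eb,"top",t.round(1),et,"mid",((b+t)/2).round(1),"dir",((t-b)/np.linalg.norm(t-b)).round(2),np.linalg.norm(t-b).round(1))
k,e=tri([r(w7,(215.4,142.7)),r(w1,(102.8,202.2))]);print("knob centroid",k.round(1),e)
k,e=tri([r(w7,(215.4,142.7)),r(w1,(102.8,202.2)),ray(sc,(225.1,163.2))]);print("knob centroid+scene",k.round(1),e)
a,ea=tri([r(w7,(228.3,39.9)),r(w1,(124.4,93.7)),r(w4,(62.9,39.2))]);c,ec=tri([r(w7,(297.1,58.1)),r(w1,(179.3,108.1)),r(w4,(141.8,50.7))])
d=c-a;print("bar",a.round(1),ea,c.round(1),ec,np.linalg.norm(d).round(1))
n=np.array([d[1],-d[0]]);n/=np.linalg.norm(n);n*=-np.sign(n[0]);print("slope dir (knob)",n.round(3),np.degrees(np.arctan2(n[1],n[0])).round(1))
E
```

```text
knob base [491.1 172.2 144.6] [0.5, 0.5] top [479.9 176.9 168.9] [0.1, 0.1] mid [485.5 174.6 156.8] dir [-0.41  0.17  0.89] 27.2
knob centroid [484.5 174.1 158.2] [0.0, 0.0]
knob centroid+scene [484.3 175.3 154.9] [0.0, 1.3, 1.3]
bar [618.6 180.3  81.3] [0.3, 0.5, 0.5] [588.   88.3  85.5] [1.3, 1.3, 0.5] 97.0
slope dir (knob) [-0.949  0.315] 161.6
```

>>> {"method": "drive_tool", "body": {"commands": [[[0.005, -0.025, 0.01], [-2, 6, 0], 0.06], [[0.01, -0.05, 0.03], [-4, 12, 0], 0.06], [[0.015, -0.08, 0.06], [-6, 18, 0], 0.06], [[0.02, -0.105, 0.09], [-8, 23, 0], 0.06], [[0.0259, -0.121, 0.12], [-8.46, 24.58, 0], 0.06], [[0.0259, -0.121, 0.1277], [-8.46, 24.58, 0], 0.06], [[0.0259, -0.121, 0.1277], [-8.46, 24.58, 0], 0.06], [[0.0259, -0.121, 0.1277], [-8.46, 24.58, 0], 0.06], [[0.0259, -0.121, 0.1277], [-8.46, 24.58, 0], 0.06]]}}

```text
clock: 20.85
position: [466.4, 181.5, 203.3]
orientation: [2.928, -0.003, 0.64]
ft_force: [0.7, 0.1, -0.5]
grip_width: 60.3
grasp_force: 0.0
```

```bash
python3 - <<'E'
from h import *
f=shot("wrist","w8");s=f["state"];Rt=R.from_rotvec(s["orientation"]).as_matrix();print(s["clock"],s["position"],Rt.round(3).tolist(),s["joint_positions"].round(2))
w7=pickle.load(open("wrist7.pkl","rb"))
g=f["color"].max(2);m=((g<45)*255).astype(np.uint8);m[235:]=0
N,l,S,ce=cv2.connectedComponentsWithStats(m);print([(ce[i].round(1).tolist(),S[i].tolist()) for i in range(1,N) if S[i,4]>150])
mid=np.array([485.2,174.5,157]);lz=np.array([-.4145,.1427,.8988])
print("expected knob px",[proj(f,mid+a*lz,s).round(1) for a in(-15,0,15)])
print("tool-frame knob mid",(Rt.T@(mid-s["position"])).round(1),"lidz in tool",(Rt.T@lz).round(3))
E
```

```text
20.85 [466.41547322 181.51291363 203.32611663] [[0.909, -0.033, 0.415], [0.029, -0.99, -0.141], [0.415, 0.14, -0.899]] [-1.45  0.13  0.76  2.23  0.51  0.64 -2.66]
[([82.6, 100.5], [0, 0, 183, 235, 7108]), ([361.4, 7.3], [333, 0, 50, 21, 543]), ([587.3, 94.9], [570, 57, 42, 70, 158]), ([617.5, 164.8], [606, 127, 34, 75, 661]), ([558.9, 176.3], [543, 162, 32, 33, 645]), ([316.8, 217.5], [296, 198, 43, 37, 1349])]
expected knob px [array([318. , 215.9]), array([317.9, 222.6]), array([317.8, 230.1])]
tool-frame knob mid [-2.4 -0.2 50.4] lidz in tool [ 0.    -0.001 -1.   ]
```

>>> {"method": "drive_tool", "body": {"commands": [[[-0.0015, 0, 0], [0, 0, -8], 0.06], [[-0.0015, 0, 0], [0, 0, -16], 0.06], [[-0.0015, 0, 0], [0, 0, -24], 0.06], [[-0.0015, 0, 0.005], [0, 0, -30], 0.06], [[-0.0015, 0, 0.02], [0, 0, -30], 0.06], [[-0.0015, 0, 0.035], [0, 0, -30], 0.06], [[-0.0015, 0, 0.045], [0, 0, -30], 0.06], [[-0.0015, 0, 0.054], [0, 0, -30], 0.06], [[-0.0015, 0, 0.06], [0, 0, -30], 0.06], [[-0.0015, 0, 0.06], [0, 0, -30], 0.06], [[-0.0015, 0, 0.06], [0, 0, -30], 0.06]]}}

```text
clock: 22.0
position: [489.1, 173.7, 147.8]
orientation: [2.741, 0.735, 0.544]
ft_force: [-0.2, -0.4, 1.0]
grip_width: 60.1
grasp_force: 0.0
```

```bash
python3 - <<'E'
from h import *
f=shot("wrist","w9");s=f["state"];Rt=R.from_rotvec(s["orientation"]).as_matrix();print(s["clock"],s["position"],Rt.round(3).tolist(),s["joint_positions"].round(2),s["ft_force"].round(1))
mid=np.array([485.2,174.5,157]);lz=np.array([-.4145,.1427,.8988])
print("tool-frame knob mid",(Rt.T@(mid-s["position"])).round(1),"lidz in tool",(Rt.T@lz).round(3))
E
```

```text
22.0 [489.09927172 173.69373281 147.79466454] [[0.803, 0.428, 0.415], [0.522, -0.841, -0.142], [0.288, 0.331, -0.899]] [-1.28  0.27  0.68  2.26  0.48  0.45 -2.1 ] [-0.2 -0.4  1. ]
tool-frame knob mid [ -0.1   0.7 -10. ] lidz in tool [ 0. -0. -1.]
```

View pics/w9.png

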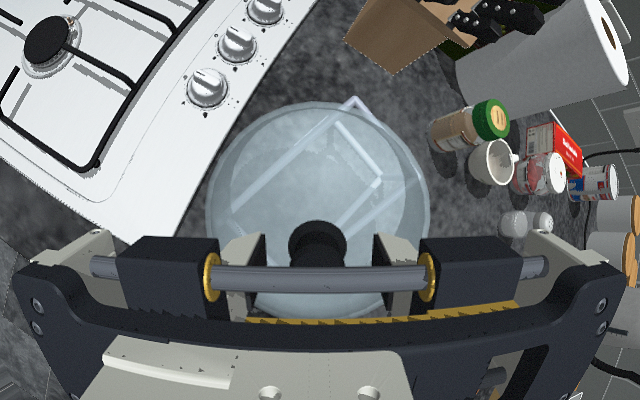

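The knob at (317,245) is centred between the fingers (262 and 375), and the lid's rim is symmetric about it, so I can close.

>>> {"method": "drive_tool", "body": {"commands": [[[0, 0.0005, 0], [0, 0, 0], 0.04], [[0, 0.0005, 0], [0, 0, 0], 0.03], [[0, 0.0005, 0], [0, 0, 0], 0.015], [[0, 0.0005, 0], [0, 0, 0], 0.01], [[0, 0.0005, 0], [0, 0, 0], 0.01], [[0, 0.0005, 0], [0, 0, 0], 0.01], [[0, 0.0005, 0], [0, 0, 0], 0.01]], "grip_force": 35}}

```text
clock: 22.75
position: [489.1, 173.3, 147.6]
orientation: [2.741, 0.736, 0.543]
ft_force: [0.0, -0.7, -1.7]
grip_width: 24.9
grasp_force: 33.5
```

>>> {"method": "drive_tool", "body": {"commands": [[[0, 0, -0.008], [0, 0, 0], 0.01], [[0, 0, -0.02], [0, 0, 0], 0.01], [[0, 0, -0.035], [0, 0, 0], 0.01], [[0, 0, -0.05], [0, 0, 0], 0.01], [[0, 0.005, -0.065], [0, 0, 0], 0.01], [[0.001, 0.02, -0.085], [4, -3.5, 0], 0.01], [[0.002, 0.035, -0.1], [8, -7, 0], 0.01], [[0.0025, 0.045, -0.11], [12, -10.5, 0], 0.01], [[0.0025, 0.05, -0.117], [16, -14, 0], 0.01], [[0.0025, 0.05, -0.117], [19.6, -17.1, 0], 0.01], [[0.0025, 0.05, -0.117], [19.6, -17.1, 0], 0.01], [[0.0025, 0.05, -0.117], [19.6, -17.1, 0], 0.01], [[0.0025, 0.05, -0.117], [19.6, -17.1, 0], 0.01]]}}

```text
clock: 24.05
position: [463.1, 149.5, 269.7]
orientation: [3.033, 0.815, -0.001]
ft_force: [-0.6, 1.0, -1.2]
grip_width: 25.0
grasp_force: 34.3
```

```bash
python3 - <<'E'
from h import *
f=shot("wrist","w10");s=f["state"];Rt=R.from_rotvec(s["orientation"]).as_matrix();print(s["clock"],s["position"],Rt.round(3).tolist(),s["joint_positions"].round(2),s["ft_force"].round(1),s["moment"].round(2),s["grip_width"])
p=s["position"]
for t in((462.7,-82.2,270),(462.7,-82.2,200)):print((Rt.T@(np.array(t)-p)).round(1))
f=shot("scene","s10");f=shot("top","t10")
E
```

```text
24.05 [463.13205444 149.45499659 269.72687651] [[0.865, 0.502, -0.0], [0.502, -0.865, -0.002], [-0.001, 0.001, -1.0]] [-1.06  0.19  0.77  1.88 -0.14  1.13 -1.29] [-0.6  1.  -1.2] [-0.03  0.13 -0.02] 24.97918793759194
[-1.166e+02  2.002e+02  1.000e-01]
[-116.5  200.1   70.1]
```

>>> {"method": "drive_tool", "body": {"commands": [[[-0.012, 0.02, 0], [0, 0, 0], 0.01], [[-0.033, 0.057, 0], [0, 0, 0], 0.01], [[-0.054, 0.093, 0], [0, 0, 0], 0.01], [[-0.075, 0.129, 0], [0, 0, 0], 0.01], [[-0.096, 0.165, 0], [0, 0, 0], 0.01], [[-0.11, 0.19, 0], [0, 0, 0], 0.01], [[-0.1165, 0.2, 0], [0, 0, 0], 0.01], [[-0.1165, 0.2, 0.01], [0, 0, 0], 0.01], [[-0.1165, 0.2, 0.01], [0, 0, 0], 0.01], [[-0.1165, 0.2, 0.01], [0, 0, 0], 0.01]]}}

```text
clock: 25.2
position: [463.1, -80.7, 259.6]
orientation: [-3.033, -0.817, 0.003]
ft_force: [-1.0, -0.5, -1.4]
grip_width: 24.8
grasp_force: 34.4
```

```bash
python3 - <<'E'
from h import *
f=shot("wrist","w11");s=f["state"];Rt=R.from_rotvec(s["orientation"]).as_matrix();p=s["position"];print(s["clock"],p,Rt.round(4).tolist(),s["joint_positions"].round(2),s["moment"].round(2))
print("to centre",(Rt.T@(np.array([462.7,-82.2,p[2]])-p)).round(1))
# lid rim: frame difference of top camera against before-lid frame gives the lid silhouette
sc=shot("scene","s11");b=pickle.load(open("scene7.pkl","rb"))
for z in(136,151):
    print("scene: expected rim extremes if upright, z",z,[proj(sc,np.array([p[0]+84*dx,p[1]+84*dy,z])).round(1).tolist() for dx,dy in((.814,-.581),(-.814,.581))])
# lid edge in scene: horizontal profile of colour difference
d=cv2.absdiff(sc["color"],b["color"]).max(2)
for v in range(150,225,5):
    x=np.where(d[v,200:400]>12)[0]+200
    print(v,x.min() if len(x) else None,x.max() if len(x) else None)
E
```

```text
25.2 [463.08774263 -80.73043766 259.6290267 ] [[0.8646, 0.5024, -0.0017], [0.5024, -0.8646, -0.0004], [-0.0017, -0.0005, -1.0]] [-0.71  0.18  0.91  1.93 -0.16  1.1  -0.78] [-0.09  0.14 -0.02]
to centre [-1.1  1.1  0. ]
scene: expected rim extremes if upright, z 136 [[319.9, 187.2], [256.4, 197.5]]
scene: expected rim extremes if upright, z 151 [[319.8, 182.0], [255.9, 192.1]]
150 263 312
155 234 316
160 218 319
165 218 320
170 213 321
175 211 321
180 209 321
185 209 320
190 210 318
195 213 314
200 218 307
205 220 285
210 215 308
215 213 317
220 214 319
```

>>> {"method": "drive_tool", "body": {"commands": [[[-0.0006, 0.0007, 0.01], [0, 0, 0], 0.01], [[-0.0006, 0.0007, 0.03], [0, 0, 0], 0.01], [[-0.0006, 0.0007, 0.05], [0, 0, 0], 0.01], [[-0.0006, 0.0007, 0.07], [0, 0, 0], 0.01], [[-0.0006, 0.0007, 0.085], [0, 0, 0], 0.01], [[-0.0006, 0.0007, 0.09], [0, 0, 0], 0.01], [[-0.0006, 0.0007, 0.094], [0, 0, 0], 0.01], [[-0.0006, 0.0007, 0.094], [0, 0, 0], 0.01]]}}

```text
clock: 26.1
position: [463.2, -83.2, 166.1]
orientation: [3.034, 0.814, -0.001]
ft_force: [-0.2, 0.0, -1.8]
grip_width: 25.2
grasp_force: 34.4
```

>>> {"method": "drive_tool", "body": {"commands": [[[0.0002, -0.0006, 0.003], [0, 0, 0], 0.01], [[0.0002, -0.0006, 0.005], [0, 0, 0], 0.01], [[0.0002, -0.0006, 0.007], [0, 0, 0], 0.01], [[0.0002, -0.0006, 0.009], [0, 0, 0], 0.01], [[0.0002, -0.0006, 0.01], [0, 0, 0], 0.01], [[0.0002, -0.0006, 0.01], [0, 0, 0], 0.01]]}}

```text
clock: 26.7
position: [463.0, -82.6, 156.1]
orientation: [3.034, 0.814, -0.001]
ft_force: [0.1, -0.6, -1.3]
grip_width: 24.8
grasp_force: 34.4
```

>>> {"method": "drive_tool", "body": {"commands": [[[0, 0, 0.001], [0, 0, 0], 0.01], [[0, 0, 0.002], [0, 0, 0], 0.01], [[0, 0, 0.003], [0, 0, 0], 0.01], [[0, 0, 0.003], [0, 0, 0], 0.01], [[0, 0, 0.003], [0, 0, 0], 0.01]]}}

```text
clock: 27.2
position: [463.1, -82.6, 153.2]
orientation: [3.034, 0.814, -0.001]
ft_force: [1.1, -0.0, -0.9]
grip_width: 25.0
grasp_force: 34.4
```

>>> {"method": "drive_tool", "body": {"commands": [[[0, 0, 0.001], [0, 0, 0], 0.01], [[0, 0, 0.002], [0, 0, 0], 0.01], [[0, 0, 0.002], [0, 0, 0], 0.01]]}}

```text
clock: 27.5
position: [463.0, -82.6, 152.6]
orientation: [-3.033, -0.813, 0.0]
ft_force: [-10.4, 3.7, 28.1]
grip_width: 25.0
grasp_force: 36.8
```

>>> {"method": "drive_tool", "body": {"commands": [[[0, 0, -0.0015], [0, 0, 0], 0.01], [[0, 0, -0.0015], [0, 0, 0], 0.022], [[0, 0, -0.0015], [0, 0, 0], 0.03], [[0, 0, -0.0015], [0, 0, 0], 0.04], [[0, 0, -0.0015], [0, 0, 0], 0.05], [[0, 0, -0.0015], [0, 0, 0], 0.055], [[0, 0, -0.02], [0, 0, 0], 0.055], [[0, 0, -0.06], [0, 0, 0], 0.055], [[0, 0, -0.1], [0, 0, 0], 0.055], [[0, 0, -0.13], [0, 0, 0], 0.055], [[0, 0, -0.15], [0, 0, 0], 0.055], [[0, 0, -0.15], [0, 0, 0], 0.055], [[0, 0, -0.15], [0, 0, 0], 0.055]], "grip_force": 10}}

```text
clock: 28.8
position: [463.1, -82.3, 301.0]
orientation: [-3.034, -0.815, 0.0]
ft_force: [-0.6, 1.1, -0.2]
grip_width: 54.8
grasp_force: 0.0
```

```bash
python3 - <<'E'
from h import *
F={n:shot(n,n+"12") for n in("wrist","scene","top")};f=F["wrist"];s=f["state"];Rt=R.from_rotvec(s["orientation"]).as_matrix();p=s["position"];print(s["clock"],p,Rt.round(3).tolist(),s["joint_positions"].round(2))
c={}
for n,box in(("wrist",(230,150,400,235)),("scene",(260,140,330,240)),("top",(270,180,340,250))):
    im=F[n]["color"];m=((im.max(2)<45)*255).astype(np.uint8);k=np.zeros_like(m);k[box[1]:box[3],box[0]:box[2]]=255;m&=k
    N,l,S,ce=cv2.connectedComponentsWithStats(m);print(n,[(ce[i].round(1).tolist(),S[i].tolist()) for i in range(1,N) if S[i,4]>12])
    print("  exp knob 149..179",[proj(F[n],np.array([462.7,-82.2,z]),s).round(1).tolist() for z in(149,164,179)])
print("scene brown",blobs(F["scene"]["color"],(3,90,40),(14,255,235),60))
# switch: red in wrist
print("red",blobs(f["color"],(0,190,90),(6,255,255),100))
a=np.radians(-41.7);sp=np.array([462.7+132*np.cos(a),-82.2+132*np.sin(a),54])
print("press",sp,proj(f,sp,s))
# shift to a point 40 above press; tool y tangential
for z in (200,94):print((Rt.T@(np.array([sp[0],sp[1],z])-p)).round(1))
print("tool y az",np.degrees(np.arctan2(Rt[1,1],Rt[0,1])))
E
```

```text
28.8 [463.09349017 -82.29092451 301.00753232] [[0.865, 0.501, -0.0], [0.501, -0.865, -0.0], [-0.0, -0.0, -1.0]] [-0.75  0.13  0.93  1.87 -0.11  1.2  -0.82]
wrist [([319.0, 181.3], [304, 172, 31, 28, 344]), ([377.6, 224.9], [376, 221, 4, 7, 16]), ([393.4, 230.1], [385, 223, 15, 12, 88]), ([383.5, 227.2], [381, 224, 6, 7, 23])]
  exp knob 149..179 [[318.5, 186.6], [318.5, 190.1], [318.5, 193.9]]
scene []
  exp knob 149..179 [[288.9, 187.9], [288.5, 182.5], [288.2, 177.0]]
top [([301.5, 211.4], [285, 180, 31, 70, 548]), ([318.3, 204.1], [310, 197, 17, 15, 141]), ([336.7, 203.8], [335, 202, 5, 5, 15]), ([334.4, 238.4], [322, 215, 18, 35, 234])]
  exp knob 149..179 [[301.0, 216.5], [300.6, 215.8], [300.2, 215.2]]
scene brown [(array([388.5, 299.1]), [378, 286, 22, 28, 489]), (array([359.4, 316.2]), [323, 296, 73, 42, 835])]
red [(array([524.8,  19.1]), [487, 0, 67, 46, 1009]), (array([500.9, 129.8]), [492, 114, 18, 35, 324]), (array([400.3, 144.4]), [386, 132, 32, 25, 512])]
press [ 561.25624006 -170.01040681   54.        ] [411.68591401 141.27252545]
[ 41.  125.1 101. ]
[ 41.  125.1 207. ]
tool y az -59.93486620842251
```

```bash
python3 - <<'E'
from h import *
W=pickle.load(open("wrist12.pkl","rb"));S=pickle.load(open("scene12.pkl","rb"));s=W["state"]
for n,f,box in(("scene",S,(270,165,305,200)),("wrist",W,(285,160,352,228))):
    g=f["color"].max(2)
    print(n,"region min/median",g[box[1]:box[3],box[0]:box[2]].min(),np.median(g[box[1]:box[3],box[0]:box[2]]))
    for th in(60,75,90):
        m=((g<th)*255).astype(np.uint8);k=np.zeros_like(m);k[box[1]:box[3],box[0]:box[2]]=255;m&=k
        N,l,T,ce=cv2.connectedComponentsWithStats(m);print(th,[(ce[i].round(1).tolist(),T[i].tolist()) for i in range(1,N) if T[i,4]>12])
    P=np.array([proj(f,np.array([462.7+12.5*np.cos(a),-82.2+12.5*np.sin(a),z]),s) for a in np.linspace(0,6.28,60) for z in(149,179)])
    hull=cv2.convexHull(P.astype(np.float32))[:,0];M=cv2.moments(hull);print(" expected bbox",P.min(0).round(1),P.max(0).round(1),"centroid",round(M["m10"]/M["m00"],1),round(M["m01"]/M["m00"],1))
# lid silhouette in scene vs frame before lid
d=cv2.absdiff(S["color"],pickle.load(open("scene7.pkl","rb"))["color"]).max(2)
for v in range(195,250,5):
    x=np.where(d[v,250:345]>10)[0]+250;print(v,(x.min(),x.max()) if len(x) else None,end=" ")
Q=np.array([proj(S,np.array([462.7+84*np.cos(a),-82.2+84*np.sin(a),45])) for a in np.linspace(0,6.28,120)]);print("\nexpected rim bbox",Q.min(0).round(1),Q.max(0).round(1))
E
```

```text
scene region min/median 41 130.0
60 [([289.0, 183.7], [284, 178, 11, 12, 109])]
75 [([288.9, 182.9], [284, 176, 12, 15, 137])]
90 [([274.5, 174.3], [273, 172, 4, 5, 14]), ([288.8, 183.1], [283, 176, 13, 15, 145])]
 expected bbox [283.2 175.1] [293.8 189.9] centroid 288.5 182.5
wrist region min/median 13 202.0
60 [([319.5, 187.2], [304, 172, 31, 36, 548])]
75 [([319.2, 189.3], [304, 172, 32, 36, 890])]
90 [([319.3, 189.3], [304, 172, 32, 36, 905])]
 expected bbox [305.2 174.7] [331.8 206.6] centroid 318.5 190.9
195 (np.int64(250), np.int64(319)) 200 (np.int64(250), np.int64(321)) 205 (np.int64(252), np.int64(322)) 210 (np.int64(250), np.int64(319)) 215 (np.int64(251), np.int64(320)) 220 (np.int64(250), np.int64(333)) 225 (np.int64(250), np.int64(324)) 230 (np.int64(260), np.int64(323)) 235 (np.int64(261), np.int64(317)) 240 (np.int64(281), np.int64(306)) 245 (np.int64(250), np.int64(325)) 
expected rim bbox [259.2 208.8] [322.8 240.1]
```

The knob and lid outlines match the seated pose within about 1 px in both views. Next is the switch.

>>> {"method": "drive_tool", "body": {"commands": [[[0.006, 0.02, 0.01], [0, 0, 8], 0.03], [[0.013, 0.04, 0.02], [0, 0, 16], 0.01], [[0.02, 0.06, 0.03], [0, 0, 24], 0.0], [[0.026, 0.08, 0.05], [0, 0, 32], 0.0], [[0.033, 0.1, 0.07], [0, 0, 40], 0.0], [[0.041, 0.125, 0.09], [0, 0, 48], 0.0], [[0.041, 0.125, 0.101], [0, 0, 56], 0.0], [[0.041, 0.125, 0.101], [0, 0, 64], 0.0], [[0.041, 0.125, 0.101], [0, 0, 72], 0.0], [[0.041, 0.125, 0.13], [0, 0, 72], 0.0], [[0.041, 0.125, 0.17], [0, 0, 72], 0.0], [[0.041, 0.125, 0.21], [0, 0, 72], 0.0], [[0.041, 0.125, 0.226], [0, 0, 72], 0.0], [[0.041, 0.125, 0.226], [0, 0, 72], 0.0], [[0.041, 0.125, 0.226], [0, 0, 72], 0.0]]}}

```text
clock: 30.45
position: [561.4, -171.1, 76.1]
orientation: [2.932, -1.125, 0.001]
ft_force: [0.8, -0.5, 0.2]
grip_width: 0.5
grasp_force: 0.0
```

```bash
python3 - <<'E'
from h import *
f=shot("wrist","w13");s=f["state"];Rt=R.from_rotvec(s["orientation"]).as_matrix();p=s["position"];print(s["clock"],p,Rt.round(3).tolist(),s["joint_positions"].round(2),s["ft_force"].round(1),s["grip_width"])
print("to press",(Rt.T@(np.array([561.3,-170,54])-p)).round(1))
print("red",blobs(f["color"],(0,170,60),(6,255,255),100))
print([proj(f,np.array([462.7+r*np.cos(np.radians(-41.7)),-82.2+r*np.sin(np.radians(-41.7)),50]),s).round(1).tolist() for r in(100,121,142)])
E
```

```text
30.45 [ 561.40482412 -171.11106829   76.08470853] [[0.743, -0.669, -0.0], [-0.669, -0.743, -0.001], [0.001, 0.001, -1.0]] [-0.42  0.74  0.98  1.88 -0.75  0.95 -1.38] [ 0.8 -0.5  0.2] 0.4611378817999269
to press [-0.8 -0.8 22.1]
red [(array([364.1,  14.9]), [319, 0, 91, 37, 2554]), (array([317.2, 228.7]), [298, 224, 40, 11, 311])]
[[317.2, 276.1], [317.0, 248.4], [316.7, 218.1]]
```

>>> {"method": "drive_tool", "body": {"commands": [[[-0.0005, -0.0005, 0.01], [0, 0, 0], 0.0], [[-0.0005, -0.0005, 0.018], [0, 0, 0], 0.0], [[-0.0005, -0.0005, 0.022], [0, 0, 0], 0.0], [[-0.0005, -0.0005, 0.024], [0, 0, 0], 0.0], [[-0.0005, -0.0005, 0.026], [0, 0, 0], 0.0], [[-0.0005, -0.0005, 0.0275], [0, 0, 0], 0.0], [[-0.0005, -0.0005, 0.0285], [0, 0, 0], 0.0], [[-0.0005, -0.0005, 0.0285], [0, 0, 0], 0.0]]}}

```text
clock: 31.3
position: [562.3, -170.4, 48.5]
orientation: [-2.933, 1.125, -0.004]
ft_force: [-0.8, 1.9, 18.9]
grip_width: 0.6
grasp_force: 8.8
```

>>> {"method": "drive_tool", "body": {"commands": [[[0, 0, 0.0008], [0, 0, 0], 0.0], [[0, 0, 0.0015], [0, 0, 0], 0.0], [[0, 0, 0.0015], [0, 0, 0], 0.0]]}}

```text
clock: 31.6
position: [562.4, -170.4, 48.1]
orientation: [-2.932, 1.125, -0.005]
ft_force: [-4.8, 4.5, 31.6]
grip_width: 0.5
grasp_force: 15.2
```

>>> {"method": "drive_tool", "body": {"commands": [[[0, 0, -0.005], [0, 0, 0], 0.0], [[0, 0, -0.03], [0, 0, 0], 0.0], [[0, 0, -0.07], [0, 0, 0], 0.0], [[0, 0, -0.11], [0, 0, 0], 0.0], [[0, 0, -0.15], [0, 0, 0], 0.0], [[-0.03, 0, -0.19], [0, 0, 0], 0.0], [[-0.06, 0, -0.22], [0, 0, 0], 0.0], [[-0.08, 0, -0.24], [0, 0, 0], 0.0], [[-0.08, 0, -0.24], [0, 0, 0], 0.0], [[-0.08, 0, -0.24], [0, 0, 0], 0.0]]}}

```text
clock: 32.6
position: [501.7, -115.3, 285.2]
orientation: [-2.933, 1.122, 0.0]
ft_force: [-0.3, 0.5, -1.1]
grip_width: 0.6
grasp_force: 0.0
```

```bash
python3 - <<'E'
from h import *
F={n:shot(n,n+"14") for n in("wrist","scene")};W,S=F["wrist"],F["scene"];s=W["state"];print(s["clock"],s["position"],s["ft_force"].round(1))
g=S["color"].max(2);m=((g<75)*255).astype(np.uint8);k=np.zeros_like(m);k[165:200,275:305]=255;m&=k
N,l,T,ce=cv2.connectedComponentsWithStats(m);print("knob",[(ce[i].round(1).tolist(),T[i].tolist()) for i in range(1,N) if T[i,4]>12])
for n in("scene7","scene12","scene14"):
    f=pickle.load(open(n+".pkl","rb"));print(n,blobs(f["color"],(0,170,60),(6,255,255),20,(320,205,350,230)))
print("red wrist",blobs(W["color"],(0,170,60),(6,255,255),100))
a=np.radians(-41.7)
print([[proj(W,np.array([462.7+r*np.cos(a),-82.2+r*np.sin(a),z]),s).round(1).tolist() for r,z in q] for q in(((96,48),(138,54)),((96,54),(138,47)))])
E
```

```text
32.6 [ 501.66631606 -115.29163948  285.18226741] [-0.3  0.5 -1.1]
knob [([288.8, 182.8], [284, 176, 11, 14, 132])]
scene7 [(array([332.9, 217.7]), [328, 215, 11, 7, 55])]
scene12 [(array([333. , 217.5]), [328, 215, 11, 6, 51])]
scene14 [(array([332.9, 217. ]), [328, 215, 11, 5, 52])]
red wrist [(array([343.1,   7. ]), [321, 0, 45, 18, 606]), (array([320. , 120.6]), [310, 104, 21, 33, 636])]
[[[319.4, 137.2], [319.3, 104.2]], [[319.4, 137.5], [319.3, 104.4]]]
```

```bash
python3 - <<'E'
from h import *
a=np.radians(-41.7)
for n in("w1","wrist12","wrist14","top7"):
    f=pickle.load(open(n+".pkl","rb"))
    px=np.array([proj(f,np.array([462.7+r*np.cos(a)+4*np.sin(a),-82.2+r*np.sin(a)-4*np.cos(a),50]),f["state"]) for r in range(88,146,3)],np.float32)
    v=cv2.remap(f["color"],px[:,:1],px[:,1:],cv2.INTER_LINEAR)[:,0];print(n,[(int(x[2]),int(x[1])) for x in v])
A,B=[pickle.load(open(n+".pkl","rb"))["color"][208:230,322:348].astype(int) for n in("scene12","scene14")]
print((B-A)[...,2][::2,::2])
E
```

```text
w1 [(170, 181), (255, 255), (238, 246), (88, 38), (247, 40), (245, 45), (245, 48), (246, 44), (245, 46), (246, 47), (246, 48), (247, 51), (247, 48), (247, 50), (249, 133), (249, 155), (249, 49), (146, 33), (240, 249), (159, 168)]
wrist12 [(181, 197), (228, 237), (53, 56), (171, 30), (250, 56), (249, 58), (248, 53), (248, 54), (248, 53), (248, 54), (248, 56), (248, 56), (248, 56), (248, 55), (249, 85), (253, 232), (250, 55), (234, 79), (218, 226), (45, 44)]
wrist14 [(198, 207), (241, 243), (252, 254), (104, 49), (250, 53), (248, 56), (248, 55), (247, 54), (247, 53), (247, 52), (247, 51), (246, 48), (246, 50), (247, 50), (245, 39), (251, 242), (247, 40), (131, 48), (233, 235), (230, 239)]
top7 [(224, 231), (226, 233), (145, 143), (149, 47), (231, 48), (240, 51), (241, 50), (241, 51), (242, 53), (242, 54), (242, 54), (243, 56), (243, 57), (243, 72), (245, 137), (246, 166), (236, 73), (191, 116), (183, 186), (136, 144)]
[[   2    2    1    0    4   -3    2    2    4   -3    1    2    4]
 [  -2    0    2   -2    2    0    6    0   -1    4    4    2    3]
 [   2    2    2    6    1    0    0    5    2  -29    1    3    1]
 [   2    0    6   82   66   32  -20  -73 -116 -117  -16    0    0]
 [   5    2    6   68   29    0   -1    0   -1   -2  -19    2    7]
 [   2    3  -12  -35   -9   -8   -8   -1   28   84  119    6    6]
 [   2    2    1 -154 -144  -93  -37    9   44   61   69    5    2]
 [   3    1    2  -15  -34   -5    1    4   -2   31   51    3    0]
 [   0  -28    1    2    0    1    0    1    1    4    1   -1    2]
 [   3   -1    1    3    2    3    0    3    0    1    0    1    2]
 [   2   -6    3    0    3   -3    1    4    2    2    2   -1    1]]
```

The image difference shows the rocker's outer end dropped and its inner end raised, with the stop reached at 48 mm as described for on. The lid hasn't moved.

```bash
python3 -c "
from bench import *
print(hand_in())"
```

```text
the job is handed in; nothing more can be done
None
```

The job is handed in at about 33 s of 72, but the hand-in returned no verdict: three brown eggs stand in the cooker cups, the lid is seated level within about 1.5 mm in two camera views, and the rocker was pressed to its stop at 48 mm.

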